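Put the forming stakes away and close their case

ROBOT

A 6-joint arm with a two-finger parallel gripper is mounted at the origin on the work surface. World frame = base frame: x ahead of the robot, y to its left, z up, the work surface at z = 0. Lengths are in m, angles in rad, forces in N, time in s.
With the tool pointing down it reaches from about 0.25 to 0.725 m from the base axis. Payload 9.7 kg.
Tool frame: the origin (TCP) lies at the very end of the fingers, on their centre line; the grasp point (between the pads) lies bot.grip_point_offset behind it (bot.grip_point_offset is the distance from the TCP to the grasp point, in m); z points along the fingers, y is the line along which they close (so a half turn about z gives the same grasp; the last joint's range is limited). The gripper opens to 85 mm and grips with 20 to 120 N. Pads are 22 mm wide; open, the fingers measure 114 mm over their backs; the gripper's body (76 mm by 85 mm) begins 54 mm behind the grasp point. The pads swing forward as they close: fully open they stand 13 mm farther back than shut.
Start: joints at [1.252, 0.087, 0.176, 1.66, 0, 1.571], TCP at [0.172, 0.522, 0.231] pointing down, gripper open.
Joint ranges: [-3.13, 3.13], [-0.85, 1.81], [-1.15, 1.24], [-2.2, 2.28], [-1.44, 1.52], [-3.14, 3.14]. Speed limits (rad/s): [2.22, 2.22, 2.57, 3.14, 3.14, 3.14].

INTERFACE

Orientations are given as [roll, pitch, yaw] about the fixed x, y, z axes, in that order (R = Rz(yaw) Ry(pitch) Rx(roll)).
In Python, from rig import bot, cams gives the robot as it stands. The module is installed in compiled form; this text tells all that it offers.
- The arm moves only by the tool jog_arm, never from a script. Its argument "series" is a list that holds one entry, the list of rows, each a list of 7 numbers: the shift along the world's x, y, z normalised to -1 to 1, where 1 is 0.025 m, then the turn, a rotation vector about the world's x, y, z normalised to -1 to 1, where 1 is 60 degrees, then the closure, from 0 (fully open) to 1 (shut). In form: [[[x, y, z, ax, ay, az, gripper], ...]]. A call has 1 to 5 rows; each row shifts and turns the commanded pose from where the row before left it; what a row does not reach is not made up. A row lasts 1/12 s, in which the tool goes at most 41.7 mm and 7.16 degrees, less where a joint would pass 70% of its speed; a pose out of reach is approached as far as the arm can. A call with a number of a shift or a turn outside -1 to 1 is refused whole. A call with a gripper value outside its range is refused whole. The fingers move at their own pace and stop on an object; "force" is the grip in N (left out, the last holds). Time passes only in rows, so rows that do not move let the fingers close. It gives the time, the measured TCP pose, the force, the opening and the grip force at its end, in the units of the state.
- bot.get_obs(): the state, without advancing time (a new reading comes with each control period).
- cams.snapshot(name): name is "scene" or "top" or "wrist"; returns a dict with "img" (420x560x3 uint8, red, green, blue), "depth" (420x560 float32, m along the optical axis (not along the pixel's ray), 0 where there is no reading), "vfov" (degrees; the focal length in pixels is half the picture's height over the tangent of half this angle, whatever the lens; pixels are square), "cx", "cy" (the principal point, pixels), "rvec" (rotation vector, rad) and "tvec" (3), from world to camera coordinates, as OpenCV has them. Camera axes: x right, y down, z forward; pixel columns grow to the right and rows downward; lengths in m; the calibration is good to about 2 mm. A picture is of the moment at which its call begins.
- bot.hand_in(): hands the job in; it is judged then, once.
The state is a dict: "clock": time; "joints": joint angles; "joint_velocities": joint speeds; "joint_efforts": joint torques, N m; "tcp_pos": TCP position; "tool_rot": TCP orientation; "wrist_force": force on the tool from outside, world axes, zero at the start; "ft_torque": the same for the moment, N m; "width": finger opening in m; "grasp_force": force on a finger pad.
Only numpy, scipy, OpenCV 4.12 (cv2) and the standard library are available. Lean on these libraries where they do the work, as an engineer would, in place of code of your own. Each camera call takes 0.05 s, during which the arm holds its last target. There are 200 camera calls.

TASK

Stand every forming stake on the bench upright in its own slot of the case, the one whose label shows the outline of its head. When all are in, fold the case's far flap down flat first, then the near flap down flat over it, and leave the tin, the file and the pliers where they lie.

Things in the scene. Friction and masses are not known exactly. Their poses are not given: they have to be found in the camera images.
- case: fixed wooden case, open on top, 160 mm in its x, 271 mm in its y; origin: centre of its underside on the bench; -x side towards the robot. Six slots side by side along y (pitch 43 mm, each 40 mm wide, 104 mm long in x), floor 6 mm above the bench, between 3 mm dividers whose tops are 18 mm above the bench. Outer walls 5 mm thick, the near (-x) one 57 mm high, the others 52 mm
- ledge (a point): middle of the label ledge, a strip 37 mm wide in x, its top 14 mm above the bench, that runs along the inside of the case's near wall and ends the slots there; the six labels lie on it, each in front of its slot; axes as the case's
- stake_round: loose forming stake, 0.24 kg: bright steel base 34 x 34 mm, 24 mm high, on it a black head 14 mm high (38 mm in all): one round head 28 mm across; origin: centre of the underside, z up through the head, x, y square to the base's sides. Starts upright on the bench; may be absent
- stake_bar: loose forming stake, 0.24 kg: bright steel base 34 x 34 mm, 24 mm high, on it a black head 14 mm high (38 mm in all): one straight bar head 30 x 8 mm; origin: centre of the underside, z up through the head, x, y square to the base's sides. Starts upright on the bench; may be absent
- stake_cross: loose forming stake, 0.24 kg: bright steel base 34 x 34 mm, 24 mm high, on it a black head 14 mm high (38 mm in all): a plus-shaped head 30 mm across with 8 mm thick arms; origin: centre of the underside, z up through the head, x, y square to the base's sides. Starts upright on the bench; may be absent
- stake_twin: loose forming stake, 0.24 kg: bright steel base 34 x 34 mm, 24 mm high, on it a black head 14 mm high (38 mm in all): two round pins 10 mm across, 19 mm apart; origin: centre of the underside, z up through the head, x, y square to the base's sides. Starts upright on the bench; may be absent
- stake_angle: loose forming stake, 0.24 kg: bright steel base 34 x 34 mm, 24 mm high, on it a black head 14 mm high (38 mm in all): an L-shaped head, legs 30 mm long and 8 mm thick; origin: centre of the underside, z up through the head, x, y square to the base's sides. Starts upright on the bench; may be absent
- stake_pin: loose forming stake, 0.24 kg: bright steel base 34 x 34 mm, 24 mm high, on it a black head 14 mm high (38 mm in all): one thin round pin 10 mm across in the middle; origin: centre of the underside, z up through the head, x, y square to the base's sides. Starts upright on the bench; may be absent
- slot_round (a point): floor centre (6 mm above the bench) of the slot whose label shows, in black on white, life-size from above: one round head 28 mm across; axes as the case's (x along the slot, y across). The label, 35 x 38 mm, lies on the ledge, centre 79 mm to -x of here. Which slot is which varies
- slot_bar (a point): floor centre (6 mm above the bench) of the slot whose label shows, in black on white, life-size from above: one straight bar head 30 x 8 mm; axes as the case's (x along the slot, y across). The label, 35 x 38 mm, lies on the ledge, centre 79 mm to -x of here. Which slot is which varies
- slot_cross (a point): floor centre (6 mm above the bench) of the slot whose label shows, in black on white, life-size from above: a plus-shaped head 30 mm across with 8 mm thick arms; axes as the case's (x along the slot, y across). The label, 35 x 38 mm, lies on the ledge, centre 79 mm to -x of here. Which slot is which varies
- slot_twin (a point): floor centre (6 mm above the bench) of the slot whose label shows, in black on white, life-size from above: two round pins 10 mm across, 19 mm apart; axes as the case's (x along the slot, y across). The label, 35 x 38 mm, lies on the ledge, centre 79 mm to -x of here. Which slot is which varies
- slot_angle (a point): floor centre (6 mm above the bench) of the slot whose label shows, in black on white, life-size from above: an L-shaped head, legs 30 mm long and 8 mm thick; axes as the case's (x along the slot, y across). The label, 35 x 38 mm, lies on the ledge, centre 79 mm to -x of here. Which slot is which varies
- slot_pin (a point): floor centre (6 mm above the bench) of the slot whose label shows, in black on white, life-size from above: one thin round pin 10 mm across in the middle; axes as the case's (x along the slot, y across). The label, 35 x 38 mm, lies on the ledge, centre 79 mm to -x of here. Which slot is which varies
- far_flap (a joint): angle of the far flap, rad: 0 lying flat on the case (closed), 1.57 upright, larger leaning outwards (away from the robot), at most 2.2. A thin wooden board 271 mm wide, 76 mm long from its hinge, 4 mm thick; stiff enough to stay where it is left (about 2 N at its edge moves it)
- near_flap (a joint): angle of the near flap, rad: 0 lying flat (closed), 1.57 upright, larger leaning outwards (towards the robot), at most 2.2. A thin wooden board 271 mm wide, 98 mm long from its hinge, 4 mm thick; when closed it lies over the far flap's edge; stiff enough to stay where it is left (about 2 N at its edge moves it)
- far_hinge (a point): middle of the far flap's hinge line, on the top of the far long wall, 52 mm above the bench; the hinge line runs along the case's y; axes as the case's
- near_hinge (a point): middle of the near flap's hinge line, on the top of the near long wall, 57 mm above the bench; axes as the case's
- tin: bystander: loose round aluminium tin, 74 mm across, 34 mm high; origin: centre of its underside
- file: bystander: loose file lying on the bench, blade 170 mm to its +x, blue handle 100 mm to -x; origin: on the bench where blade meets handle
- pliers: bystander: loose small steel pliers lying flat, about 130 mm long along x; origin: under the middle

How it is judged:
On the way, in this order (a step that is already met when the one before it is completed fails the run):
1. every stake stands in its own slot and let go, both flaps still open (x of stake_round in the frame of slot_round between -0.042 and 0.042 m and y of stake_round in the frame of slot_round between -0.01 and 0.01 m and z of stake_round in the frame of slot_round below 0.006 m and angle between each of stake_round, stake_bar, stake_cross, stake_twin, stake_angle, stake_pin's own z axis and vertical below 0.12 rad and x of stake_bar in the frame of slot_bar between -0.042 and 0.042 m and y of stake_bar in the frame of slot_bar between -0.01 and 0.01 m and z of stake_bar in the frame of slot_bar below 0.006 m and x of stake_cross in the frame of slot_cross between -0.042 and 0.042 m and y of stake_cross in the frame of slot_cross between -0.01 and 0.01 m and z of stake_cross in the frame of slot_cross below 0.006 m and x of stake_twin in the frame of slot_twin between -0.042 and 0.042 m and y of stake_twin in the frame of slot_twin between -0.01 and 0.01 m and z of stake_twin in the frame of slot_twin below 0.006 m and x of stake_angle in the frame of slot_angle between -0.042 and 0.042 m and y of stake_angle in the frame of slot_angle between -0.01 and 0.01 m and z of stake_angle in the frame of slot_angle below 0.006 m and x of stake_pin in the frame of slot_pin between -0.042 and 0.042 m and y of stake_pin in the frame of slot_pin between -0.01 and 0.01 m and z of stake_pin in the frame of slot_pin below 0.006 m and value of joint each of near_flap, far_flap above 1 rad and contact force between each of stake_round, stake_bar, stake_cross, stake_twin, stake_angle, stake_pin and the fingers below 0.1 N), for 0.2 s.
2. the far flap is down while the near flap is still open (value of joint far_flap below 0.09 rad and value of joint near_flap above 0.6 rad), for 0.2 s.
3. the near flap is down over the far flap (value of joint each of far_flap, near_flap below 0.09 rad), for 0.2 s.
At the end, for the whole second after the job is handed in: Every stake that is present stands upright (within 7 degrees) on the floor of its own labelled slot, at rest, between its dividers (anywhere along the slot); both flaps lie flat (within 0.09 rad) (all of step 3 and x of stake_round in the frame of slot_round between -0.042 and 0.042 m and y of stake_round in the frame of slot_round between -0.01 and 0.01 m and z of stake_round in the frame of slot_round below 0.006 m and angle between each of stake_round, stake_bar, stake_cross, stake_twin, stake_angle, stake_pin's own z axis and vertical below 0.12 rad and x of stake_bar in the frame of slot_bar between -0.042 and 0.042 m and y of stake_bar in the frame of slot_bar between -0.01 and 0.01 m and z of stake_bar in the frame of slot_bar below 0.006 m and x of stake_cross in the frame of slot_cross between -0.042 and 0.042 m and y of stake_cross in the frame of slot_cross between -0.01 and 0.01 m and z of stake_cross in the frame of slot_cross below 0.006 m and x of stake_twin in the frame of slot_twin between -0.042 and 0.042 m and y of stake_twin in the frame of slot_twin between -0.01 and 0.01 m and z of stake_twin in the frame of slot_twin below 0.006 m and x of stake_angle in the frame of slot_angle between -0.042 and 0.042 m and y of stake_angle in the frame of slot_angle between -0.01 and 0.01 m and z of stake_angle in the frame of slot_angle below 0.006 m and x of stake_pin in the frame of slot_pin between -0.042 and 0.042 m and y of stake_pin in the frame of slot_pin between -0.01 and 0.01 m and z of stake_pin in the frame of slot_pin below 0.006 m and linear speed of each of stake_round, stake_bar, stake_cross, stake_twin, stake_angle, stake_pin below 0.03 m/s); the robot touches nothing.
It fails at once if the tin is shoved more than 30 mm (distance of tin from where it was at the start of the episode above 0.03 m).
It fails at once if the file is shoved more than 30 mm (distance of file from where it was at the start of the episode above 0.03 m).
It fails at once if the pliers is shoved more than 30 mm (distance of pliers from where it was at the start of the episode above 0.03 m).
Of stake_round, stake_bar, stake_cross, stake_twin, stake_angle, stake_pin only 4 to 6 are there at a start; the rules pass over those that are not, and their reading is None.
At some moment in a run one of stake_round, stake_bar, stake_cross, stake_twin, stake_angle, stake_pin may be knocked a few centimetres aside while the robot is not near it.
It also fails if it takes over 210 s, if anything falls off the work surface, if the arm or the gripper's body presses on something with over 40 N, if the wrist force passes 120 N, or if a joint passes its speed limit or range.

## Working session

There is one attempt and no reset: what is moved stays moved. The work goes in short steps, Python scripts to look and compute and a tool call to move; the robot and the scene stay as the last step left them, time stands still between calls to the robot, and variables do not carry over. Pictures are saved under pics/ and viewed, at most 14 in all, crops included, and the job is handed in when it is done.

Besides the shell and the picture viewer there is one more tool, called after "Emit:" as name(argument=value, ...) on one line, values as JSON. jog_arm: Moves the arm, as the interface text tells. Scaled input: -1 to 1 covers 0.025 m each way for a shift and 60 degrees each way for a turn. Its arguments: {"type":"object","properties":{"series":{"type":"array","items":{"type":"array","items":{"type":"array","items":{"type":"number"}}}},"force":{"type":"number"}},"required":["series"]}

```bash
mkdir -p pics; cat > h.py <<'E'
import numpy as np, cv2
from rig import bot, cams
def snap(n, name=None):
    s=cams.snapshot(n); np.savez('last_%s.npz'%n, **s)
    if name: cv2.imwrite('pics/'+name, s['img'][:,:,::-1])
    return s
def load(n): return dict(np.load('last_%s.npz'%n))
def cam(s):
    f=210/np.tan(np.radians(float(s['vfov']))/2); R=cv2.Rodrigues(np.array(s['rvec'],float))[0]
    return f,float(s['cx']),float(s['cy']),R,np.array(s['tvec'],float).ravel()
def cloud(s):
    f,cx,cy,R,t=cam(s); v,u=np.mgrid[0:420,0:560]; d=s['depth']
    P=np.stack([(u-cx)/f*d,(v-cy)/f*d,d],-1)
    return (P-t)@R
def onz(s,u,v,z):
    f,cx,cy,R,t=cam(s); r=np.array([(u-cx)/f,(v-cy)/f,1])@R; c=-t@R
    return c+r*(z-c[2])/r[2]
E
python3 - <<'E'
from h import *
print(bot.get_obs(), bot.grip_point_offset)
a=snap('top','top0.png'); b=snap('scene','scene0.png')
for s in(a,b): print(s['vfov'],s['cx'],s['cy'],-cam(s)[4]@cam(s)[3])
im=cv2.imread('pics/top0.png')
E
```

```text
{'clock': 0.0, 'joints': array([1.25198648e+00, 8.74622991e-02, 1.75119481e-01, 1.65978599e+00,
       3.80709850e-05, 1.57080536e+00]), 'joint_velocities': array([ 1.11916695e-03, -4.96207757e-05, -9.58023597e-04, -8.04337278e-04,
        1.76435182e-04, -3.14918336e-04]), 'joint_efforts': array([-7.40297328e-04, -5.20385420e+01,  4.64806259e+01,  1.62998523e-02,
       -8.91265540e-05, -1.94978199e-06]), 'tcp_pos': array([0.1723083 , 0.5220717 , 0.23057432]), 'tool_rot': array([-3.14026017e+00, -3.80589089e-05,  2.82277372e+00]), 'wrist_force': array([-0.69386583, -0.16283538,  0.11471503]), 'ft_torque': array([ 0.01559818, -0.01165087, -0.01484307]), 'grasp_force': 0.0, 'width': 0.085420872111037} 0.0187
51.19577580980457 279.9526590739738 206.5389859602321 [ 0.36062778 -0.05653029  1.1600944 ]
52.89341184335957 287.33054478748363 209.83504951392825 [ 1.08928646 -0.14737668  0.94467994]
```

View pics/top0.png

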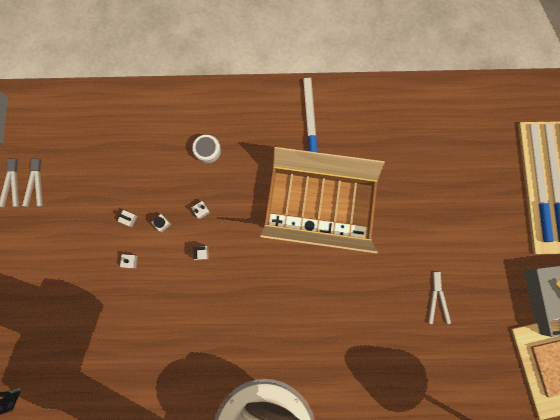

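View pics/scene0.png

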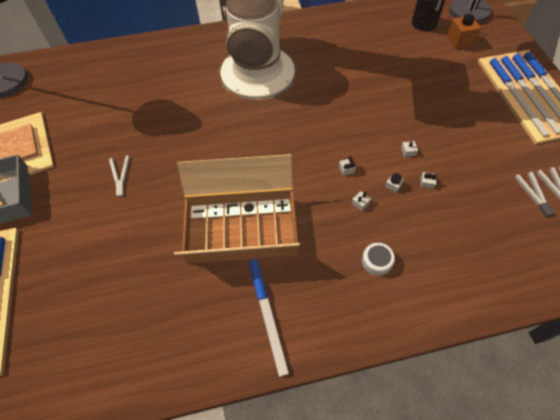

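Top view: five stakes at about (127,217), (160,222), (200,210), (128,261) and (200,253). The case is centred at about (322,200), with its labels along row 225. Next I'll enlarge those areas and measure from depth.

```bash
python3 - <<'E'
from h import *
s=load('top'); im=s['img'][:,:,::-1]
a=cv2.resize(im[195:275,105:225],None,fx=6.5,fy=6.5,interpolation=cv2.INTER_CUBIC)[:,:780]
b=cv2.resize(im[195:275,255:385],None,fx=6,fy=6,interpolation=cv2.INTER_CUBIC)
cv2.imwrite('pics/crop_st.png',a[:520]); cv2.imwrite('pics/crop_lab.png',b)
P=cloud(s); print(P[300,200],P[100,100],P[300,330])
z=P[...,2]; m=((z>.012)&(z<.06)).astype(np.uint8); m[:,:]*= (P[...,0]>.15)
n,l,st,c=cv2.connectedComponentsWithStats(m)
for i in range(1,n):
    if st[i,4]>60:
        q=P[l==i]; print(st[i],c[i].round(1),np.median(q,0).round(4),q[:,2].max().round(3))
E
```

```text
[ 0.32504098  0.16424166 -0.00385992] [8.82126528e-01 4.54548170e-01 6.84285229e-04] [ 0.31967514 -0.17342971 -0.0003885 ]
[304  78  13  74 451] [309.7 117.6] [ 0.8079 -0.1339  0.0153] 0.028
[  0  92   5  36 103] [  1.2 106.1] [0.8666 0.7213 0.0181] 0.031
[ 521  122   39  128 2590] [544.5 180. ] [ 0.6243 -0.7447  0.0208] 0.039
[192 134  28  28 611] [205.5 147.8] [0.7253 0.148  0.0329] 0.041
[ 264  165  114   76 2507] [322.3 205.2] [ 0.5393 -0.1603  0.0186] 0.06
[191 201  18  18 176] [199.6 209.4] [0.5587 0.1643 0.0227] 0.04
[118 210  18  16 184] [125.8 217.7] [0.5405 0.3565 0.0234] 0.042
[151 214  19  18 184] [159.7 222.3] [0.5262 0.2661 0.0317] 0.044
[193 246  14  14 186] [199.5 252.5] [0.446  0.1612 0.0248] 0.044
[120 254  15  14 187] [127.  260.8] [0.4277 0.3492 0.0228] 0.04
[526 266  34  72 849] [539.4 301.9] [ 0.3078 -0.6878  0.0394] 0.06
[531 340  29  28 652] [546.8 354.5] [ 0.181  -0.7024  0.0228] 0.03
```

View pics/crop_st.png

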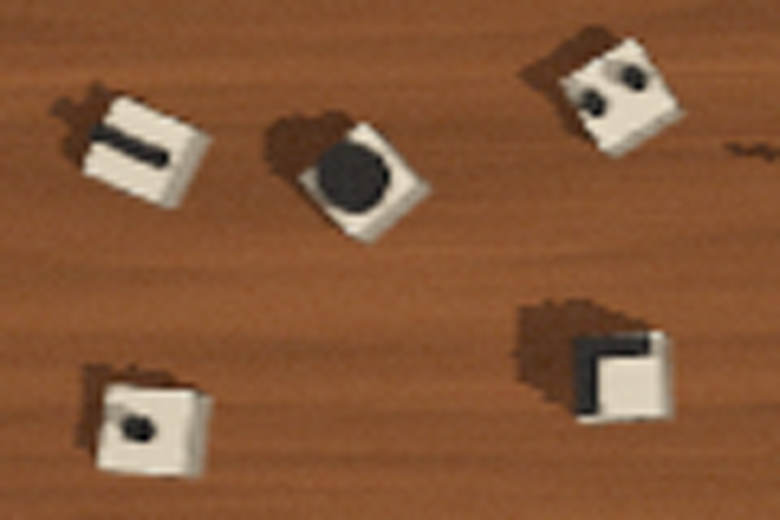

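View pics/crop_lab.png

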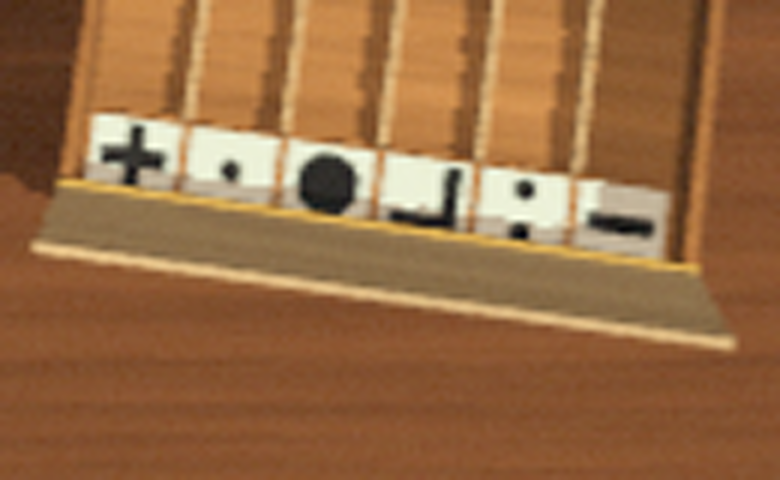

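Labels left to right (+y to -y) are cross, pin, round, angle, twin, bar. Bar, round, twin, pin and angle are on the bench; cross is absent. Next I'll compute the poses.

```bash
cat >> h.py <<'E'
def stakes(s):
    P=cloud(s); im=s['img'].astype(int); z=P[...,2]; out=[]
    m=((z>.012)&(z<.06)&(P[...,0]>.3)&(P[...,0]<.68)&(P[...,1]>.05)).astype(np.uint8)
    n,l,st,c=cv2.connectedComponentsWithStats(m)
    for i in range(1,n):
        if 100<st[i,4]<400:
            # bright top face
            x,y,w,h=st[i,:4]; x-=3;y-=3;w+=6;h+=6
            k=8; g=cv2.resize(s['img'][y:y+h,x:x+w],None,fx=k,fy=k,interpolation=cv2.INTER_CUBIC).astype(int)
            b=(g.sum(2)>480).astype(np.uint8)
            cnt=np.concatenate(cv2.findContours(b,0,2)[0])[:,0,:]
            pts=np.array([onz(s,x+(a+.5)/k-.5,y+(q+.5)/k-.5,.024)[:2] for a,q in cnt])
            r=cv2.minAreaRect((pts*1000).astype(np.float32))
            out.append((c[i].round(0),np.round(r[0],1),np.round(r[1],1),round(r[2],1)))
    return out
E
python3 - <<'E'
from h import *
s=load('top')
for o in stakes(s): print(o)
cr=lambda u,v,z: onz(s,255+(u+.5)/6-.5,195+(v+.5)/6-.5,z)
print('near hinge ends',cr(60,182,.057),cr(697,268,.057))
L={'cross':(132,156),'pin':(230,170),'round':(327,184),'twin?':(521,208),'bar':(620,223)}
for k,p in L.items(): print(k,cr(*p,.014))
print('free edge near flap', cr(33,246,.1),cr(735,343,.1))
P=cloud(s)
for (u,v) in [(262,236),(376,251),(320,243),(320,240),(275,150),(382,164),(330,157),(330,165)]: print(u,v,np.median(P[v-1:v+2,u-1:u+2].reshape(-1,3),0).round(3))
w=cams.snapshot('scene'); P=cloud(w); 
for (u,v) in [(235,160),(235,185),(240,248),(240,252)]: print(u,v,P[v,u].round(3))
for o in ['tin']: pass
E
```

```text
(array([200., 209.]), array([560.1, 163.2]), array([35.5, 34.9]), 31.6)
(array([126., 218.]), array([541.1, 357.2]), array([36.3, 33.4]), 66.2)
(array([160., 222.]), array([526.7, 267.2]), array([34.7, 34. ]), 42.4)
(array([200., 252.]), array([446.3, 160.3]), array([33.4, 33.1]), 3.3)
(array([127., 261.]), array([428. , 349.1]), array([35.6, 33.5]), 85.3)
near hinge ends [ 0.51080463 -0.00863253  0.057     ] [ 0.46962015 -0.27558194  0.057     ]
cross [ 0.52762738 -0.03858691  0.014     ]
pin [ 0.52063322 -0.08157136  0.014     ]
round [ 0.51366553 -0.12400299  0.014     ]
twin? [ 0.50154709 -0.20860257  0.014     ]
bar [ 0.49417525 -0.25156215  0.014     ]
free edge near flap [0.47902389 0.00070657 0.1       ] [ 0.43496821 -0.28065811  0.1       ]
262 236 [ 0.475 -0.004  0.147]
376 251 [ 0.436 -0.269  0.142]
320 243 [ 0.454 -0.14   0.144]
320 240 [ 0.463 -0.142  0.123]
275 150 [ 0.69  -0.039  0.113]
382 164 [ 0.65  -0.302  0.114]
330 157 [ 0.67  -0.174  0.113]
330 165 [ 0.657 -0.177  0.086]
235 160 [ 0.453 -0.133  0.143]
235 185 [ 0.481 -0.145  0.081]
240 248 [ 0.675 -0.163  0.122]
240 252 [ 0.644 -0.166  0.039]
```

Emit:
jog_arm(series=[[[0.683,-0.461,-0.4,0,0,-0.0849,0.2],[0.683,-0.461,-0.4,0,0,-0.0849,0.2],[0.683,-0.461,-0.4,0,0,-0.0849,0.2],[0.683,-0.461,-0.4,0,0,-0.0849,0.2],[0.683,-0.461,-0.4,0,0,-0.0849,0.2]]], force=40)

```text
clock: 0.57
tcp_pos: [0.2583, 0.464, 0.1805]
tool_rot: [-3.141, 0.0, 2.374]
wrist_force: [0.5, -0.5, 1.4]
width: 0.0683
grasp_force: 0.0
```

Emit:
jog_arm(series=[[[0.683,-0.461,-0.4,0,0,-0.0849,0.2],[0.683,-0.461,-0.4,0,0,-0.0849,0.2],[0.683,-0.461,-0.4,0,0,-0.0849,0.2],[0.683,-0.461,-0.4,0,0,-0.0849,0.2],[0.683,-0.461,-0.4,0,0,-0.0849,0.2]]])

```text
clock: 0.98
tcp_pos: [0.3438, 0.4062, 0.1306]
tool_rot: [-3.141, 0.0, 1.929]
wrist_force: [0.4, -0.0, 0.3]
width: 0.0683
grasp_force: 0.0
```

Emit:
jog_arm(series=[[[0.683,-0.461,-0.4,0,0,-0.0849,0.2],[0.683,-0.461,-0.4,0,0,-0.0849,0.2],[0.683,-0.461,-0.4,0,0,-0.0849,0.2],[0.683,-0.461,-0.4,0,0,-0.0849,0.2],[0.683,-0.461,-0.4,0,0,-0.0849,0.2]]])

```text
clock: 1.4
tcp_pos: [0.4291, 0.3486, 0.0805]
tool_rot: [-3.141, 0.0, 1.485]
wrist_force: [-0.7, 0.4, 0.2]
width: 0.0684
grasp_force: 0.0
```

Emit:
jog_arm(series=[[[0,0,0,0,0,0,0.2],[0,0,0,0,0,0,0.2]]])

```text
clock: 1.57
tcp_pos: [0.4286, 0.3485, 0.0804]
tool_rot: [-3.14, 0.001, 1.488]
wrist_force: [-0.2, 0.0, -0.3]
width: 0.0683
grasp_force: 0.0
```

Emit:
jog_arm(series=[[[0,0,-0.765,0,0,0,0.2],[0,0,-0.765,0,0,0,0.2],[0,0,-0.765,0,0,0,0.2],[0,0,-0.765,0,0,0,0.2],[0,0,0,0,0,0,0.2]]])

```text
clock: 1.98
tcp_pos: [0.4262, 0.3487, 0.0016]
tool_rot: [-3.138, 0.003, 1.492]
wrist_force: [-0.4, -0.2, -0.4]
width: 0.0683
grasp_force: 0.0
```

Emit:
jog_arm(series=[[[0,0,0,0,0,0,1],[0,0,0,0,0,0,1],[0,0,0,0,0,0,1],[0,0,0,0,0,0,1],[0,0,0,0,0,0,1]]])

```text
clock: 2.4
tcp_pos: [0.4292, 0.3503, 0.0067]
tool_rot: [3.14, -0.002, 1.49]
wrist_force: [-1.4, 0.7, 7.1]
width: 0.0331
grasp_force: 41.7
```

Emit:
jog_arm(series=[[[0,0,0.8,0,0,0,1],[0,0,0.8,0,0,0,1],[0,0,0.8,0,0,0,1],[0,0,0.8,0,0,0,1],[0,0,0.8,0,0,0,1]]])

```text
clock: 2.82
tcp_pos: [0.4285, 0.3494, 0.1062]
tool_rot: [3.141, -0.0, 1.489]
wrist_force: [0.1, 0.6, -3.0]
width: 0.0331
grasp_force: 40.6
```

Emit:
jog_arm(series=[[[0.341,-0.886,0,0,0,-0.0035,1],[0.341,-0.886,0,0,0,-0.0035,1],[0.341,-0.886,0,0,0,-0.0035,1],[0.341,-0.886,0,0,0,-0.0035,1],[0.341,-0.886,0,0,0,-0.0035,1]]])

```text
clock: 3.23
tcp_pos: [0.4714, 0.2377, 0.1053]
tool_rot: [3.141, -0.0, 1.471]
wrist_force: [0.3, -0.3, -2.7]
width: 0.0332
grasp_force: 40.7
```

Emit:
jog_arm(series=[[[0.341,-0.886,0,0,0,-0.0035,1],[0.341,-0.886,0,0,0,-0.0035,1],[0.341,-0.886,0,0,0,-0.0035,1],[0.341,-0.886,0,0,0,-0.0035,1],[0.341,-0.886,0,0,0,-0.0035,1]]])

```text
clock: 3.65
tcp_pos: [0.5141, 0.1268, 0.1053]
tool_rot: [3.141, -0.0, 1.452]
wrist_force: [0.3, 0.3, -3.0]
width: 0.0331
grasp_force: 40.7
```

Emit:
jog_arm(series=[[[0.341,-0.886,0,0,0,-0.0035,1],[0.341,-0.886,0,0,0,-0.0035,1],[0.341,-0.886,0,0,0,-0.0035,1],[0.341,-0.886,0,0,0,-0.0035,1],[0.341,-0.886,0,0,0,-0.0035,1]]])

```text
clock: 4.07
tcp_pos: [0.5567, 0.016, 0.1053]
tool_rot: [3.141, -0.0, 1.434]
wrist_force: [1.2, 0.8, -2.9]
width: 0.0332
grasp_force: 40.7
```

Emit:
jog_arm(series=[[[0.341,-0.886,0,0,0,-0.0035,1],[0.341,-0.886,0,0,0,-0.0035,1],[0.341,-0.886,0,0,0,-0.0035,1],[0.341,-0.886,0,0,0,-0.0035,1],[0.341,-0.886,0,0,0,-0.0035,1]]])

```text
clock: 4.48
tcp_pos: [0.5993, -0.0948, 0.1052]
tool_rot: [3.141, 0.0, 1.416]
wrist_force: [-0.2, 1.0, -2.0]
width: 0.0332
grasp_force: 40.7
```

Emit:
jog_arm(series=[[[0,0,0,0,0,0,1],[0,0,0,0,0,0,1],[0,0,0,0,0,0,1]]])

```text
clock: 4.73
tcp_pos: [0.5988, -0.0933, 0.1049]
tool_rot: [-3.141, -0.0, 1.416]
wrist_force: [0.1, 0.3, -3.2]
width: 0.0332
grasp_force: 40.7
```

```bash
python3 - <<'E'
from h import *
s=snap('top','t1.png'); im=s['img'][90:260,225:395,::-1]
w=snap('wrist'); a=cv2.resize(im,(480,480),interpolation=cv2.INTER_CUBIC)
cv2.imwrite('pics/t1c.png',np.hstack([a,cv2.resize(w['img'][:,:,::-1],(320,240)).repeat(2,0)[:480]]))
print(bot.get_obs()['tcp_pos'],stakes(s))
E
```

```text
Traceback (most recent call last):
  File "h.py", line 28, in stakes
    cnt=np.concatenate(cv2.findContours(b,0,2)[0])[:,0,:]
        ~~~~~~~~~~~~~~^^^^^^^^^^^^^^^^^^^^^^^^^^^^
ValueError: need at least one array to concatenate
```

View pics/t1c.png

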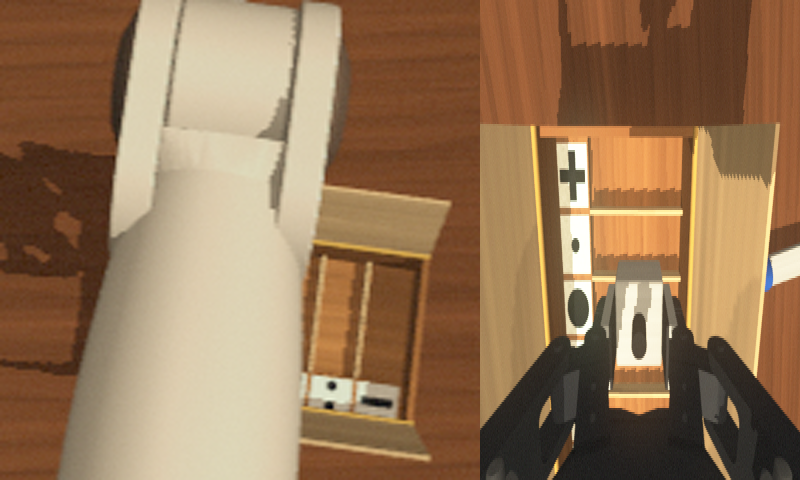

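The wrist view shows the pin stake held square above the second slot, with the dividers visible. I'll check the slot y-position from the wrist depth before lowering.

```bash
python3 - <<'E'
from h import *
w=load('wrist'); P=cloud(w); s=load('top')
c,si=np.cos(-.1545),np.sin(-.1545); O=np.array([.589,-.1573])
def loc(p): d=p[:2]-O; return np.array([c*d[0]+si*d[1], -si*d[0]+c*d[1], p[2]])
sc=lambda x,y:(int((x-480)/320*560),int(y/480*420))
for nm,pt in dict(d1=(640,211),d2=(610,279),d3=(640,395)).items():
    u,v=sc(*pt); col=P[v-10:v+11,u]
    print(nm,[tuple(loc(q).round(4)) for q in col if .012<q[2]<.024], loc(onz(w,u,v,.018)).round(4))
for nm,pt in dict(cross=(573,176),pin=(575,245)).items(): print(nm, loc(onz(w,*sc(*pt),.014)).round(4))
u,v=sc(640,335); print('held pin top', [tuple(loc(q).round(4)) for q in P[v-30:v+40:6,u]])
E
```

```text
d1 [(np.float64(0.0007), np.float64(0.0876), np.float64(0.0122)), (np.float64(0.0007), np.float64(0.0877), np.float64(0.0166)), (np.float64(0.0007), np.float64(0.0873), np.float64(0.018)), (np.float64(0.0007), np.float64(0.0867), np.float64(0.0188)), (np.float64(0.0007), np.float64(0.0858), np.float64(0.0179)), (np.float64(0.0007), np.float64(0.0854), np.float64(0.0192))] [0.0007 0.0873 0.018 ]
d2 [(np.float64(-0.0385), np.float64(0.0447), np.float64(0.0122)), (np.float64(-0.0381), np.float64(0.0448), np.float64(0.0146)), (np.float64(-0.0382), np.float64(0.044), np.float64(0.0145)), (np.float64(-0.0375), np.float64(0.0448), np.float64(0.0186)), (np.float64(-0.0377), np.float64(0.0437), np.float64(0.0178)), (np.float64(-0.0378), np.float64(0.0429), np.float64(0.0177)), (np.float64(-0.0377), np.float64(0.0423), np.float64(0.0182))] [-0.0377  0.043   0.018 ]
d3 [(np.float64(0.0009), np.float64(-0.0412), np.float64(0.0122)), (np.float64(0.0009), np.float64(-0.0412), np.float64(0.0133)), (np.float64(0.0009), np.float64(-0.0416), np.float64(0.0141)), (np.float64(0.0009), np.float64(-0.0416
[... 469 characters left out ...]
t64(0.0756), np.float64(0.1228)), (np.float64(0.0001), np.float64(0.0733), np.float64(0.1234)), (np.float64(0.0001), np.float64(0.0709), np.float64(0.124)), (np.float64(0.0), np.float64(0.0704), np.float64(0.1282)), (np.float64(0.0), np.float64(0.0699), np.float64(0.1319)), (np.float64(-0.0), np.float64(0.0696), np.float64(0.1359)), (np.float64(-0.0), np.float64(0.0676), np.float64(0.1366)), (np.float64(-0.0), np.float64(0.0649), np.float64(0.1363)), (np.float64(-0.0), np.float64(0.0618), np.float64(0.1354)), (np.float64(0.0001), np.float64(0.0512), np.float64(0.1231)), (np.float64(0.001), np.float64(-0.0305), np.float64(0.0061)), (np.float64(0.001), np.float64(-0.0356), np.float64(0.0069))]
```

Dividers are within about 1 mm of my case model, and the stake is centred. Lowering.

Emit:
jog_arm(series=[[[0,0,-0.92,0,0,0,1],[0,0,-0.92,0,0,0,1],[0,0,-0.92,0,0,0,1],[0,0,-0.92,0,0,0,1],[0,0,0,0,0,0,1]]])

```text
clock: 5.25
tcp_pos: [0.5984, -0.0925, 0.0107]
tool_rot: [-3.141, -0.0, 1.417]
wrist_force: [-0.9, -0.8, -3.1]
width: 0.0327
grasp_force: 45.5
```

Emit:
jog_arm(series=[[[0,0,0,0,0,0,0.4],[0,0,0,0,0,0,0.4],[0,0,0,0,0,0,0.4],[0,0,0,0,0,0,0.4]]])

```text
clock: 5.58
tcp_pos: [0.5994, -0.0934, 0.0137]
tool_rot: [3.14, -0.0, 1.416]
wrist_force: [0.2, 0.4, 0.0]
width: 0.0506
grasp_force: 0.0
```

Emit:
jog_arm(series=[[[0,0,0.9,0,0,0,0.4],[0,0,0.9,0,0,0,0.4],[0,0,0.9,0,0,0,0.4],[0,0,0.9,0,0,0,0.4],[0,0,0.9,0,0,0,0.4]]])

```text
clock: 6.0
tcp_pos: [0.599, -0.0935, 0.1269]
tool_rot: [3.141, -0.0, 1.416]
wrist_force: [0.5, -0.3, 0.8]
width: 0.0514
grasp_force: 0.0
```

Emit:
jog_arm(series=[[[0,0.9,0,0,0,0.017,0.2],[0,0.9,0,0,0,0.017,0.2],[0,0.9,0,0,0,0.017,0.2],[0,0.9,0,0,0,0.017,0.2],[0,0.9,0,0,0,0.017,0.2]]])

```text
clock: 6.42
tcp_pos: [0.5991, 0.0199, 0.1259]
tool_rot: [3.141, -0.0, 1.506]
wrist_force: [0.9, 0.1, -0.1]
width: 0.0684
grasp_force: 0.0
```

Emit:
jog_arm(series=[[[-0.873,0.807,0,0,0,0.017,0.2],[-0.873,0.807,0,0,0,0.017,0.2],[-0.873,0.807,0,0,0,0.017,0.2],[-0.873,0.807,0,0,0,0.017,0.2],[-0.873,0.807,0,0,0,0.017,0.2]]])

```text
clock: 6.83
tcp_pos: [0.4889, 0.1206, 0.1258]
tool_rot: [3.141, -0.0, 1.595]
wrist_force: [-0.4, 0.3, 0.8]
width: 0.0683
grasp_force: 0.0
```

Emit:
jog_arm(series=[[[-0.873,0.807,0,0,0,0.017,0.2],[-0.873,0.807,0,0,0,0.017,0.2],[0,0,0,0,0,0,0.2],[0,0,0,0,0,0,0.2],[0,0,0,0,0,0,0.2]]])

```text
clock: 7.25
tcp_pos: [0.4466, 0.1602, 0.1258]
tool_rot: [3.14, -0.0, 1.63]
wrist_force: [0.6, 0.1, 0.9]
width: 0.0685
grasp_force: 0.0
```

```bash
sed -i 's/            cnt=np/            if b.sum()<2000: continue\n            cnt=np/' h.py; python3 - <<'E'
from h import *
print(bot.get_obs()['tcp_pos'])
for n in('top','scene','wrist'):
  s=snap(n); print(n)
  P=cloud(s); m=((P[...,2]>.012)&(P[...,2]<.05)&(P[...,0]>.3)&(P[...,0]<.66)&(P[...,1]>.03)&(P[...,1]<.5)).astype(np.uint8)
  k,l,st,c=cv2.connectedComponentsWithStats(m)
  for i in range(1,k):
    if st[i,4]>60: q=P[l==i]; print(st[i],((q.max(0)+q.min(0))/2).round(3),np.ptp(q,0).round(3))
s=load('top')
for o in stakes(s): print(o)
w=load('scene'); a=cv2.resize(w['img'][140:270,170:310,::-1],None,fx=3.6,fy=3.6,interpolation=cv2.INTER_CUBIC)
cv2.imwrite('pics/s2.png',a)
E
```

```text
[0.44661429 0.16017162 0.1258046 ]
top
[191 201  18  18 176] [0.56  0.164 0.026] [0.043 0.044 0.028]
[193 246  14  14 165] [0.447 0.161 0.029] [0.034 0.031 0.026]
scene
[340 155  16  18 191] [0.446 0.164 0.028] [0.038 0.035 0.031]
[386 173  18  17 195] [0.526 0.27  0.027] [0.048 0.046 0.03 ]
[422 172  15  14 178] [0.54  0.359 0.027] [0.043 0.042 0.029]
[352 191  19  18 202] [0.56  0.165 0.027] [0.045 0.044 0.03 ]
wrist
[ 368   21   73   76 3153] [0.526 0.269 0.026] [0.046 0.047 0.029]
[ 255  181   46   51 2129] [0.446 0.163 0.026] [0.035 0.035 0.028]
[ 395  180   63   60 2380] [0.56  0.165 0.026] [0.046 0.045 0.028]
(array([199., 209.]), array([560.4, 163.4]), array([34.2, 34.2]), 32.0)
(array([200., 253.]), array([446.3, 160.3]), array([33. , 31.4]), 2.6)
```

View pics/s2.png

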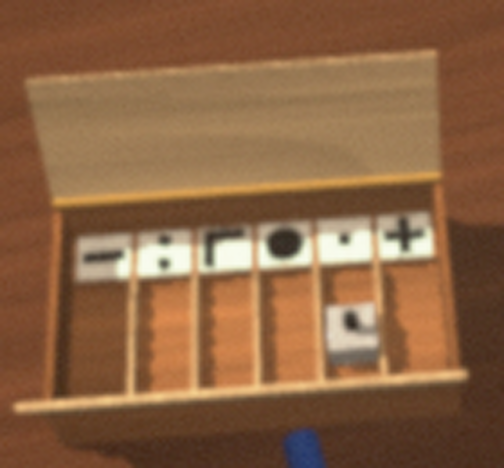

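Pin is standing in the pin slot and no stakes have shifted. Now the angle stake.

Emit:
jog_arm(series=[[[0,0,-0.936,0,0,0,0.2],[0,0,-0.936,0,0,0,0.2],[0,0,-0.936,0,0,0,0.2],[0,0,-0.936,0,0,0,0.2],[0,0,-0.936,0,0,0,0.2]]])

```text
clock: 7.82
tcp_pos: [0.4467, 0.1594, 0.0071]
tool_rot: [-3.142, 0.0, 1.628]
wrist_force: [0.7, -0.6, 0.5]
width: 0.0682
grasp_force: 0.0
```

Emit:
jog_arm(series=[[[0,0,0,0,0,0,0.3],[0,0,0,0,0,0,1],[0,0,0,0,0,0,1],[0,0,0,0,0,0,1],[0,0,0,0,0,0,1]]])

```text
clock: 8.23
tcp_pos: [0.4473, 0.1603, 0.0099]
tool_rot: [3.139, -0.001, 1.629]
wrist_force: [-0.4, -1.2, 4.3]
width: 0.0326
grasp_force: 40.9
```

Emit:
jog_arm(series=[[[0,0,0.8,0,0,0,1],[0,0,0.9,0,0,0,1],[0,0,0.9,0,0,0,1],[0,0,0.9,0,0,0,1],[0,0,0.9,0,0,0,1]]])

```text
clock: 8.65
tcp_pos: [0.4462, 0.1602, 0.12]
tool_rot: [3.141, -0.0, 1.63]
wrist_force: [0.2, -0.4, -2.7]
width: 0.0333
grasp_force: 40.9
```

Emit:
jog_arm(series=[[[0.794,-0.4,0,0,0,-0.0101,1],[0.794,-0.4,0,0,0,-0.0101,1],[0.794,-0.4,0,0,0,-0.0101,1],[0.794,-0.4,0,0,0,-0.0101,1],[0.794,-0.4,0,0,0,-0.0101,1]]])

```text
clock: 9.07
tcp_pos: [0.5465, 0.1096, 0.1189]
tool_rot: [3.141, -0.0, 1.576]
wrist_force: [0.5, 0.5, -2.4]
width: 0.0328
grasp_force: 40.9
```

Emit:
jog_arm(series=[[[0.794,-0.4,0,0,0,-0.0101,1],[0.794,-0.4,0,0,0,-0.0101,1],[0,-0.827,0,0,0,-0.0101,1],[0,-0.827,0,0,0,-0.0101,1],[0,-0.827,0,0,0,-0.0101,1]]])

```text
clock: 9.48
tcp_pos: [0.5855, 0.0273, 0.1185]
tool_rot: [-3.141, 0.0, 1.524]
wrist_force: [0.6, 0.2, -3.0]
width: 0.0329
grasp_force: 41.2
```

Emit:
jog_arm(series=[[[0,-0.827,0,0,0,-0.0101,1],[0,-0.827,0,0,0,-0.0101,1],[0,-0.827,0,0,0,-0.0101,1],[0,-0.827,0,0,0,-0.0101,1],[0,-0.827,0,0,0,-0.0101,1]]])

```text
clock: 9.9
tcp_pos: [0.5852, -0.0763, 0.1189]
tool_rot: [3.141, 0.0, 1.47]
wrist_force: [0.5, 0.2, -3.4]
width: 0.0331
grasp_force: 41.2
```

Emit:
jog_arm(series=[[[0,-0.827,0,0,0,-0.0101,1],[0,-0.827,0,0,0,-0.0101,1],[0,-0.827,0,0,0,-0.0101,1],[0,-0.827,0,0,0,-0.0101,1],[0,-0.827,0,0,0,-0.0101,1]]])

```text
clock: 10.32
tcp_pos: [0.5852, -0.1797, 0.1188]
tool_rot: [3.141, 0.0, 1.417]
wrist_force: [0.3, 0.1, -2.8]
width: 0.0327
grasp_force: 41.2
```

Emit:
jog_arm(series=[[[0,0,0,0,0,0,1],[0,0,0,0,0,0,1],[0,0,0,0,0,0,1]]])

```text
clock: 10.57
tcp_pos: [0.5852, -0.1784, 0.1185]
tool_rot: [3.142, -0.0, 1.418]
wrist_force: [0.2, 0.1, -2.2]
width: 0.0328
grasp_force: 41.2
```

```bash
cat >> h.py <<'E'
def loc(p,c=np.cos(.1545),si=-np.sin(.1545),O=np.array([.589,-.1573])):
    d=np.asarray(p)[...,:2]-O; return np.stack([c*d[...,0]+si*d[...,1], -si*d[...,0]+c*d[...,1], np.asarray(p)[...,2]],-1)
def held():
    w=snap('wrist'); P=cloud(w); o=bot.get_obs(); t=o['tcp_pos']
    b=(w['img'].astype(int).sum(2)>380); 
    m=(np.abs(P[...,2]-t[2]-.0175)<.005)&(np.abs(P[...,:2]-t[:2]).max(-1)<.03)&b
    q=loc(P[m]); print('tcp',loc(t).round(4),'held top face lo/hi',np.percentile(q,2,0).round(4),np.percentile(q,98,0).round(4),m.sum())
E
python3 -c "
from h import *
held()"
```

```text
tcp [-0.0005 -0.0211  0.1185] held top face lo/hi [-0.017  -0.0355  0.1314] [ 0.0127 -0.0024  0.134 ] 2351
```

Emit:
jog_arm(series=[[[0,-0.08,-0.824,0,0,0,1],[0,0,-0.824,0,0,0,1],[0,0,-0.824,0,0,0,1],[0,0,-0.824,0,0,0,1],[0,0,-0.824,0,0,0,1]]])

```text
clock: 11.03
tcp_pos: [0.5853, -0.1796, 0.0148]
tool_rot: [3.141, -0.0, 1.419]
wrist_force: [-5.8, 1.8, 60.9]
width: 0.0326
grasp_force: 51.0
```

Emit:
jog_arm(series=[[[0,0,0,0,0,0,1],[0,0,0,0,0,0,1]]])

```text
clock: 11.2
tcp_pos: [0.5851, -0.1795, 0.015]
tool_rot: [-3.141, -0.0, 1.419]
wrist_force: [0.1, -0.1, -1.4]
width: 0.0328
grasp_force: 46.3
```

Emit:
jog_arm(series=[[[0,0,0,0,0,0,0.4],[0,0,0,0,0,0,0.4],[0,0,0,0,0,0,0.4],[0,0,0,0,0,0,0.4]]])

```text
clock: 11.53
tcp_pos: [0.5855, -0.1806, 0.0159]
tool_rot: [3.141, 0.0, 1.418]
wrist_force: [-0.7, -0.1, -1.5]
width: 0.0513
grasp_force: 0.0
```

Emit:
jog_arm(series=[[[0,0,0.9,0,0,0,0.4],[0,0,0.9,0,0,0,0.4],[0,0,0.9,0,0,0,0.4],[0,0,0.9,0,0,0,0.4],[0,0,0.9,0,0,0,0.4]]])

```text
clock: 11.95
tcp_pos: [0.5852, -0.1806, 0.1293]
tool_rot: [3.141, 0.0, 1.418]
wrist_force: [0.6, -0.1, -0.3]
width: 0.0511
grasp_force: 0.0
```

Emit:
jog_arm(series=[[[-0.067,0.915,0,0,0,0.0452,0.4],[-0.067,0.915,0,0,0,0.0452,0.4],[-0.067,0.915,0,0,0,0.0452,0.4],[-0.067,0.915,0,0,0,0.0452,0.4],[-0.067,0.915,0,0,0,0.0452,0.4]]])

```text
clock: 12.37
tcp_pos: [0.5768, -0.0653, 0.1282]
tool_rot: [3.141, 0.0, 1.657]
wrist_force: [-0.7, 0.6, 0.3]
width: 0.0509
grasp_force: 0.0
```

Emit:
jog_arm(series=[[[-0.067,0.915,0,0,0,0.0452,0.2],[-0.067,0.915,0,0,0,0.0452,0.2],[-0.067,0.915,0,0,0,0.0452,0.2],[-0.067,0.915,0,0,0,0.0452,0.2],[-0.067,0.915,0,0,0,0.0452,0.2]]])

```text
clock: 12.78
tcp_pos: [0.5683, 0.0492, 0.1282]
tool_rot: [3.141, 0.0, 1.894]
wrist_force: [0.4, -0.4, -0.2]
width: 0.0681
grasp_force: 0.0
```

Emit:
jog_arm(series=[[[-0.067,0.915,0,0,0,0.0452,0.2],[-0.067,0.915,0,0,0,0.0452,0.2],[-0.067,0.915,0,0,0,0.0452,0.2],[-0.067,0.915,0,0,0,0.0452,0.2],[-0.067,0.915,0,0,0,0.0452,0.2]]])

```text
clock: 13.2
tcp_pos: [0.56, 0.1636, 0.1282]
tool_rot: [3.141, 0.0, 2.13]
wrist_force: [0.2, -0.3, -0.2]
width: 0.0685
grasp_force: 0.0
```

Emit:
jog_arm(series=[[[0,0,0,0,0,0,0.2],[0,0,0,0,0,0,0.2],[0,0,0,0,0,0,0.2]]])

```text
clock: 13.45
tcp_pos: [0.5601, 0.1622, 0.1279]
tool_rot: [3.142, 0.0, 2.127]
wrist_force: [-0.7, -0.9, -0.1]
width: 0.0684
grasp_force: 0.0
```

```bash
cat >> h.py <<'E'
def check():
    t=bot.get_obs(); print('tcp',t['tcp_pos'].round(4),t['tool_rot'].round(3))
    for n in('scene','wrist'):
        s=snap(n); P=cloud(s)
        m=((P[...,2]>.012)&(P[...,2]<.05)&(P[...,0]>.3)&(P[...,0]<.66)&(P[...,1]>.03)&(P[...,1]<.5)).astype(np.uint8)
        k,l,st,c=cv2.connectedComponentsWithStats(m)
        for i in range(1,k):
            if st[i,4]>60:
                q=P[l==i]; h=q[q[:,2]>.02][:,:2]*1000; r=cv2.minAreaRect(h.astype(np.float32))
                print(n,c[i].round(0),np.round(r[0],1),np.round(r[1],1),round(r[2],1))
    s=load('scene'); L=loc(cloud(s)); m=((L[...,2]>.026)&(L[...,2]<.05)&(abs(L[...,0])<.048)&(abs(L[...,1])<.128)).astype(np.uint8)
    k,l,st,c=cv2.connectedComponentsWithStats(m)
    for i in range(1,k):
        if st[i,4]>30: q=L[l==i]; print('in case',((q.max(0)+q.min(0))/2).round(4),np.ptp(q,0).round(4),np.percentile(q[:,2],[50,97]).round(4))
E
python3 -c "
from h import *
check()"
```

```text
tcp [0.5601 0.1622 0.1279] [3.142 0.    2.127]
scene [395. 181.] [527.2 269.3] [35.  32.3] 47.8
scene [429. 179.] [541.1 359.7] [33.4 35.5] 66.4
scene [361. 199.] [559.7 165.3] [34.3 35.8] 33.1
wrist [319.  53.] [526.9 268.9] [34.1 34.1] 42.4
wrist [279. 204.] [560.  164.8] [34.  33.8] 31.9
in case [-0.0023 -0.0183  0.0372] [0.0349 0.0325 0.0222] [0.034 0.047]
in case [-0.0023  0.0675  0.0367] [0.037  0.0334 0.0204] [0.031  0.0447]
```

Pin and angle are in their slots. Now twin.

Emit:
jog_arm(series=[[[0,0.06,-0.944,0,0,0,0.2],[0,0,-0.944,0,0,0,0.2],[0,0,-0.944,0,0,0,0.2],[0,0,-0.944,0,0,0,0.2],[0,0,-0.944,0,0,0,0.2]]])

```text
clock: 13.97
tcp_pos: [0.5603, 0.163, 0.0089]
tool_rot: [3.141, 0.0, 2.126]
wrist_force: [1.6, -1.0, -0.2]
width: 0.0682
grasp_force: 0.0
```

Emit:
jog_arm(series=[[[0,0,0,0,0,0,0.3],[0,0,0,0,0,0,1],[0,0,0,0,0,0,1],[0,0,0,0,0,0,1],[0,0,0,0,0,0,1]]])

```text
clock: 14.38
tcp_pos: [0.5612, 0.1641, 0.0118]
tool_rot: [3.139, 0.001, 2.128]
wrist_force: [-0.1, -1.8, 4.1]
width: 0.0329
grasp_force: 40.8
```

Emit:
jog_arm(series=[[[0,0,0.9,0,0,0,1],[0,0,0.9,0,0,0,1],[0,0,0.9,0,0,0,1],[0,0,0.9,0,0,0,1],[0,0,0.9,0,0,0,1]]])

```text
clock: 14.8
tcp_pos: [0.5601, 0.164, 0.1242]
tool_rot: [3.141, 0.0, 2.128]
wrist_force: [0.5, 0.7, -2.2]
width: 0.0329
grasp_force: 40.5
```

Emit:
jog_arm(series=[[[0.038,-0.769,0,0,0,-0.034,1],[0.038,-0.769,0,0,0,-0.034,1],[0.038,-0.769,0,0,0,-0.034,1],[0.038,-0.769,0,0,0,-0.034,1],[0.038,-0.769,0,0,0,-0.034,1]]])

```text
clock: 15.22
tcp_pos: [0.565, 0.0671, 0.1231]
tool_rot: [3.141, 0.0, 1.948]
wrist_force: [-0.3, -0.6, -2.5]
width: 0.0329
grasp_force: 40.6
```

Emit:
jog_arm(series=[[[0.038,-0.769,0,0,0,-0.034,1],[0.038,-0.769,0,0,0,-0.034,1],[0.038,-0.769,0,0,0,-0.034,1],[0.038,-0.769,0,0,0,-0.034,1],[0.038,-0.769,0,0,0,-0.034,1]]])

```text
clock: 15.63
tcp_pos: [0.5697, -0.0292, 0.1231]
tool_rot: [3.141, 0.0, 1.77]
wrist_force: [0.8, 1.2, -1.4]
width: 0.0326
grasp_force: 40.6
```

Emit:
jog_arm(series=[[[0.038,-0.769,0,0,0,-0.034,1],[0.038,-0.769,0,0,0,-0.034,1],[0.038,-0.769,0,0,0,-0.034,1],[0.038,-0.769,0,0,0,-0.034,1],[0.038,-0.769,0,0,0,-0.034,1]]])

```text
clock: 16.05
tcp_pos: [0.5744, -0.1254, 0.1231]
tool_rot: [3.141, 0.0, 1.592]
wrist_force: [0.6, 0.3, -1.9]
width: 0.033
grasp_force: 40.6
```

Emit:
jog_arm(series=[[[0.038,-0.769,0,0,0,-0.034,1],[0.038,-0.769,0,0,0,-0.034,1],[0.038,-0.769,0,0,0,-0.034,1],[0.038,-0.769,0,0,0,-0.034,1],[0.038,-0.769,0,0,0,-0.034,1]]])

```text
clock: 16.47
tcp_pos: [0.5792, -0.2215, 0.123]
tool_rot: [3.141, 0.0, 1.414]
wrist_force: [-0.2, 0.1, -2.1]
width: 0.033
grasp_force: 40.6
```

Emit:
jog_arm(series=[[[0,0,0,0,0,0,1],[0,0,0,0,0,0,1],[0,0,0,0,0,0,1]]])

```text
clock: 16.72
tcp_pos: [0.5791, -0.2202, 0.1227]
tool_rot: [3.141, -0.0, 1.416]
wrist_force: [-0.7, 0.5, -2.3]
width: 0.0329
grasp_force: 40.6
```

```bash
python3 -c "
from h import *
held()"
```

```text
tcp [-1.000e-04 -6.340e-02  1.226e-01] held top face lo/hi [-0.0163 -0.0776  0.1351] [ 0.0154 -0.0465  0.1367] 1922
```

Emit:
jog_arm(series=[[[0,-0.06,-0.95,0,0,0,1],[0,0,-0.95,0,0,0,1],[0,0,-0.95,0,0,0,1],[0,0,-0.95,0,0,0,1],[0,0,0,0,0,0,1]]])

```text
clock: 17.18
tcp_pos: [0.5766, -0.2201, 0.0224]
tool_rot: [-3.135, -0.002, 1.417]
wrist_force: [-1.4, 0.1, -2.6]
width: 0.0326
grasp_force: 40.6
```

Emit:
jog_arm(series=[[[0,0,-0.12,0,0,0,1],[0,0,-0.12,0,0,0,1],[0,0,-0.12,0,0,0,1],[0,0,-0.08,0,0,0,1],[0,0,0,0,0,0,1]]])

```text
clock: 17.6
tcp_pos: [0.5799, -0.2222, 0.0178]
tool_rot: [3.139, 0.0, 1.416]
wrist_force: [-1.1, 1.3, 3.0]
width: 0.0329
grasp_force: 41.2
```

Emit:
jog_arm(series=[[[0,0,0,0,0,0,0.4],[0,0,0,0,0,0,0.4],[0,0,0,0,0,0,0.4],[0,0,0,0,0,0,0.4]]])

```text
clock: 17.93
tcp_pos: [0.5792, -0.2221, 0.0165]
tool_rot: [3.141, 0.0, 1.416]
wrist_force: [0.3, -0.4, 0.6]
width: 0.051
grasp_force: 0.0
```

Emit:
jog_arm(series=[[[0,0,0.9,0,0,0,0.4],[0,0,0.9,0,0,0,0.4],[0,0,0.9,0,0,0,0.4],[0,0,0.9,0,0,0,0.4],[0,0,0.9,0,0,0,0.4]]])

```text
clock: 18.35
tcp_pos: [0.5789, -0.222, 0.1299]
tool_rot: [3.142, 0.0, 1.416]
wrist_force: [1.0, -0.1, -0.7]
width: 0.0512
grasp_force: 0.0
```

Emit:
jog_arm(series=[[[-0.104,0.978,0,0,0,0.0427,0.4],[-0.104,0.978,0,0,0,0.0427,0.4],[-0.104,0.978,0,0,0,0.0427,0.4],[-0.104,0.978,0,0,0,0.0427,0.4],[-0.104,0.978,0,0,0,0.0427,0.4]]])

```text
clock: 18.77
tcp_pos: [0.5658, -0.0988, 0.1289]
tool_rot: [3.141, 0.0, 1.641]
wrist_force: [0.1, 0.6, -0.2]
width: 0.0512
grasp_force: 0.0
```

Emit:
jog_arm(series=[[[-0.104,0.978,0,0,0,0.0427,0.4],[-0.104,0.978,0,0,0,0.0427,0.4],[-0.104,0.978,0,0,0,0.0427,0.4],[-0.104,0.978,0,0,0,0.0427,0.4],[-0.104,0.978,0,0,0,0.0427,0.4]]])

```text
clock: 19.18
tcp_pos: [0.5528, 0.0236, 0.1289]
tool_rot: [3.141, 0.0, 1.865]
wrist_force: [1.2, -0.0, -0.2]
width: 0.0513
grasp_force: 0.0
```

Emit:
jog_arm(series=[[[-0.104,0.978,0,0,0,0.0427,0.2],[-0.104,0.978,0,0,0,0.0427,0.2],[-0.104,0.978,0,0,0,0.0427,0.2],[-0.104,0.978,0,0,0,0.0427,0.2],[-0.104,0.978,0,0,0,0.0427,0.2]]])

```text
clock: 19.6
tcp_pos: [0.5398, 0.1459, 0.1289]
tool_rot: [3.141, 0.0, 2.089]
wrist_force: [0.1, -0.0, 0.2]
width: 0.0685
grasp_force: 0.0
```

Emit:
jog_arm(series=[[[-0.104,0.978,0,0,0,0.0427,0.2],[-0.104,0.978,0,0,0,0.0427,0.2],[-0.104,0.978,0,0,0,0.0427,0.2],[-0.104,0.978,0,0,0,0.0427,0.2],[-0.104,0.978,0,0,0,0.0427,0.2]]])

```text
clock: 20.02
tcp_pos: [0.5268, 0.2682, 0.1289]
tool_rot: [3.141, 0.0, 2.312]
wrist_force: [0.4, -0.3, -0.0]
width: 0.0685
grasp_force: 0.0
```

Emit:
jog_arm(series=[[[0,0,0,0,0,0,0.2],[0,0,0,0,0,0,0.2],[0,0,0,0,0,0,0.2]]])

```text
clock: 20.27
tcp_pos: [0.527, 0.2667, 0.1287]
tool_rot: [-3.141, 0.0, 2.31]
wrist_force: [0.3, -0.4, 0.6]
width: 0.0681
grasp_force: 0.0
```

```bash
python3 -c "
from h import *
check()"
```

```text
tcp [0.527  0.2667 0.1287] [-3.141  0.     2.31 ]
scene [395. 180.] [527.4 268.8] [34.3 36.1] 45.1
scene [429. 178.] [539.8 360.5] [32.  38.3] 66.4
wrist [378. 127.] [540.9 359.1] [34.2 34.1] 65.5
wrist [280. 204.] [526.8 269.3] [34.  34.1] 43.0
in case [-0.0021 -0.0182  0.0372] [0.0374 0.0322 0.0221] [0.0343 0.0467]
in case [-0.0025  0.0675  0.0365] [0.0359 0.0334 0.0204] [0.031  0.0448]
in case [-0.0013 -0.0626  0.0369] [0.0351 0.0325 0.0218] [0.031  0.0462]
```

Emit:
jog_arm(series=[[[0,0.06,-0.944,0,0,0,0.2],[0,0,-0.944,0,0,0,0.2],[0,0,-0.944,0,0,0,0.2],[0,0,-0.944,0,0,0,0.2],[0,0,-0.944,0,0,0,0.2]]])

```text
clock: 20.78
tcp_pos: [0.5273, 0.2674, 0.01]
tool_rot: [3.141, 0.0, 2.308]
wrist_force: [0.3, 1.0, -0.8]
width: 0.0682
grasp_force: 0.0
```

Emit:
jog_arm(series=[[[0,0,0,0,0,0,0.3],[0,0,0,0,0,0,1],[0,0,0,0,0,0,1],[0,0,0,0,0,0,1],[0,0,0,0,0,0,1]]])

```text
clock: 21.2
tcp_pos: [0.5281, 0.2687, 0.0128]
tool_rot: [3.139, 0.001, 2.31]
wrist_force: [0.1, -1.8, 5.3]
width: 0.0332
grasp_force: 41.2
```

Emit:
jog_arm(series=[[[0,0,0.9,0,0,0,1],[0,0,0.9,0,0,0,1],[0,0,0.9,0,0,0,1],[0,0,0.9,0,0,0,1],[0,0,0.9,0,0,0,1]]])

```text
clock: 21.62
tcp_pos: [0.5271, 0.2685, 0.1251]
tool_rot: [3.141, 0.0, 2.31]
wrist_force: [0.6, -0.6, -3.0]
width: 0.0324
grasp_force: 40.8
```

Emit:
jog_arm(series=[[[0.131,-0.808,0,0,0,-0.0427,1],[0.131,-0.808,0,0,0,-0.0427,1],[0.131,-0.808,0,0,0,-0.0427,1],[0.131,-0.808,0,0,0,-0.0427,1],[0.131,-0.808,0,0,0,-0.0427,1]]])

```text
clock: 22.03
tcp_pos: [0.5436, 0.1667, 0.124]
tool_rot: [3.141, 0.0, 2.085]
wrist_force: [0.4, 0.4, -2.1]
width: 0.0331
grasp_force: 40.8
```

Emit:
jog_arm(series=[[[0.131,-0.808,0,0,0,-0.0427,1],[0.131,-0.808,0,0,0,-0.0427,1],[0.131,-0.808,0,0,0,-0.0427,1],[0.131,-0.808,0,0,0,-0.0427,1],[0.131,-0.808,0,0,0,-0.0427,1]]])

```text
clock: 22.45
tcp_pos: [0.56, 0.0655, 0.124]
tool_rot: [3.141, 0.0, 1.861]
wrist_force: [0.2, -0.7, -2.8]
width: 0.0328
grasp_force: 40.8
```

Emit:
jog_arm(series=[[[0.131,-0.808,0,0,0,-0.0427,1],[0.131,-0.808,0,0,0,-0.0427,1],[0.131,-0.808,0,0,0,-0.0427,1],[0.131,-0.808,0,0,0,-0.0427,1],[0.131,-0.808,0,0,0,-0.0427,1]]])

```text
clock: 22.87
tcp_pos: [0.5764, -0.0355, 0.124]
tool_rot: [3.141, 0.0, 1.637]
wrist_force: [0.7, -0.4, -3.5]
width: 0.0329
grasp_force: 40.8
```

Emit:
jog_arm(series=[[[0.131,-0.808,0,0,0,-0.0427,1],[0.131,-0.808,0,0,0,-0.0427,1],[0.131,-0.808,0,0,0,-0.0427,1],[0.131,-0.808,0,0,0,-0.0427,1],[0.131,-0.808,0,0,0,-0.0427,1]]])

```text
clock: 23.28
tcp_pos: [0.5927, -0.1365, 0.1239]
tool_rot: [3.141, 0.0, 1.414]
wrist_force: [0.1, -0.5, -3.1]
width: 0.0328
grasp_force: 40.8
```

Emit:
jog_arm(series=[[[0,0,0,0,0,0,1],[0,0,0,0,0,0,1],[0,0,0,0,0,0,1]]])

```text
clock: 23.53
tcp_pos: [0.5925, -0.1353, 0.1236]
tool_rot: [3.141, -0.0, 1.416]
wrist_force: [-0.6, -0.1, -2.6]
width: 0.0328
grasp_force: 40.8
```

```bash
python3 -c "
from h import *
held()"
```

```text
tcp [1.000e-04 2.270e-02 1.236e-01] held top face lo/hi [-0.0306  0.0122  0.1361] [0.0157 0.0395 0.1446] 53
```

Emit:
jog_arm(series=[[[0,-0.06,-0.95,0,0,0,1],[0,0,-0.95,0,0,0,1],[0,0,-0.95,0,0,0,1],[0,0,-0.95,0,0,0,1],[0,0,0,0,0,0,1]]])

```text
clock: 24.0
tcp_pos: [0.5898, -0.1354, 0.0234]
tool_rot: [-3.134, -0.001, 1.417]
wrist_force: [-0.7, 0.3, -3.8]
width: 0.0327
grasp_force: 40.8
```

Emit:
jog_arm(series=[[[0,0,-0.12,0,0,0,1],[0,0,-0.12,0,0,0,1],[0,0,-0.12,0,0,0,1],[0,0,-0.08,0,0,0,1],[0,0,0,0,0,0,1]]])

```text
clock: 24.42
tcp_pos: [0.5934, -0.137, 0.0188]
tool_rot: [3.139, -0.0, 1.416]
wrist_force: [-0.9, 1.1, 1.6]
width: 0.0326
grasp_force: 41.5
```

Emit:
jog_arm(series=[[[0,0,0,0,0,0,0.4],[0,0,0,0,0,0,0.4],[0,0,0,0,0,0,0.4],[0,0,0,0,0,0,0.4]]])

```text
clock: 24.75
tcp_pos: [0.5927, -0.1371, 0.0175]
tool_rot: [3.141, 0.0, 1.416]
wrist_force: [0.0, -0.5, 0.5]
width: 0.051
grasp_force: 0.0
```

Emit:
jog_arm(series=[[[0,0,0.9,0,0,0,0.4],[0,0,0.9,0,0,0,0.4],[0,0,0.9,0,0,0,0.4],[0,0,0.9,0,0,0,0.4],[0,0,0.9,0,0,0,0.4]]])

```text
clock: 25.17
tcp_pos: [0.5924, -0.137, 0.1309]
tool_rot: [3.142, 0.0, 1.416]
wrist_force: [0.8, 0.6, -0.1]
width: 0.0512
grasp_force: 0.0
```

Emit:
jog_arm(series=[[[-0.104,0.991,0,0,0,-0.0128,0.4],[-0.104,0.991,0,0,0,-0.0128,0.4],[-0.104,0.991,0,0,0,-0.0128,0.4],[-0.104,0.991,0,0,0,-0.0128,0.4],[-0.104,0.991,0,0,0,-0.0128,0.4]]])

```text
clock: 25.58
tcp_pos: [0.5793, -0.0122, 0.1299]
tool_rot: [3.141, -0.0, 1.348]
wrist_force: [0.8, 1.0, -0.6]
width: 0.0514
grasp_force: 0.0
```

Emit:
jog_arm(series=[[[-0.104,0.991,0,0,0,-0.0128,0.4],[-0.104,0.991,0,0,0,-0.0128,0.4],[-0.104,0.991,0,0,0,-0.0128,0.4],[-0.104,0.991,0,0,0,-0.0128,0.4],[-0.104,0.991,0,0,0,-0.0128,0.4]]])

```text
clock: 26.0
tcp_pos: [0.5663, 0.1119, 0.1299]
tool_rot: [3.141, -0.0, 1.281]
wrist_force: [0.5, 0.4, 0.2]
width: 0.0513
grasp_force: 0.0
```

Emit:
jog_arm(series=[[[-0.104,0.991,0,0,0,-0.0128,0.2],[-0.104,0.991,0,0,0,-0.0128,0.2],[-0.104,0.991,0,0,0,-0.0128,0.2],[-0.104,0.991,0,0,0,-0.0128,0.2],[-0.104,0.991,0,0,0,-0.0128,0.2]]])

```text
clock: 26.42
tcp_pos: [0.5533, 0.2358, 0.1299]
tool_rot: [3.141, -0.0, 1.214]
wrist_force: [0.8, 0.4, 0.2]
width: 0.0684
grasp_force: 0.0
```

Emit:
jog_arm(series=[[[-0.104,0.991,0,0,0,-0.0128,0.2],[-0.104,0.991,0,0,0,-0.0128,0.2],[-0.104,0.991,0,0,0,-0.0128,0.2],[-0.104,0.991,0,0,0,-0.0128,0.2],[-0.104,0.991,0,0,0,-0.0128,0.2]]])

```text
clock: 26.83
tcp_pos: [0.5404, 0.3597, 0.1298]
tool_rot: [3.141, -0.0, 1.147]
wrist_force: [0.4, -0.1, 0.5]
width: 0.0686
grasp_force: 0.0
```

Emit:
jog_arm(series=[[[0,0,0,0,0,0,0.2],[0,0,0,0,0,0,0.2],[0,0,0,0,0,0,0.2]]])

```text
clock: 27.08
tcp_pos: [0.5405, 0.3581, 0.1296]
tool_rot: [-3.142, 0.001, 1.148]
wrist_force: [-0.2, -0.2, -1.0]
width: 0.0685
grasp_force: 0.0
```

```bash
python3 -c "
from h import *
check()"
```

```text
tcp [0.5405 0.3581 0.1296] [-3.142e+00  1.000e-03  1.148e+00]
scene [429. 179.] [540.2 359.2] [33.4 35. ] 68.5
wrist [278. 204.] [540.8 359.8] [34.1 34. ] 66.0
in case [-0.0016 -0.0182  0.0377] [0.0349 0.032  0.0226] [0.0347 0.0466]
in case [0.0004 0.0233 0.0374] [0.0354 0.0332 0.0225] [0.0417 0.0472]
in case [-0.0028  0.0675  0.037 ] [0.0358 0.0334 0.022 ] [0.0312 0.0448]
in case [-0.0007 -0.0624  0.0363] [0.0359 0.0329 0.0202] [0.0311 0.0454]
```

Emit:
jog_arm(series=[[[0,0.05,-0.95,0,0,0,0.2],[0,0,-0.95,0,0,0,0.2],[0,0,-0.95,0,0,0,0.2],[0,0,-0.95,0,0,0,0.2],[0,0,-0.95,0,0,0,0.2]]])

```text
clock: 27.6
tcp_pos: [0.5409, 0.3587, 0.0103]
tool_rot: [3.141, -0.0, 1.147]
wrist_force: [0.5, 0.0, -0.4]
width: 0.0681
grasp_force: 0.0
```

Emit:
jog_arm(series=[[[0,0,0,0,0,0,0.3],[0,0,0,0,0,0,1],[0,0,0,0,0,0,1],[0,0,0,0,0,0,1],[0,0,0,0,0,0,1]]])

```text
clock: 28.02
tcp_pos: [0.5416, 0.3601, 0.0133]
tool_rot: [3.14, -0.002, 1.148]
wrist_force: [0.4, -1.2, 5.7]
width: 0.033
grasp_force: 40.9
```

Emit:
jog_arm(series=[[[0,0,0.9,0,0,0,1],[0,0,0.9,0,0,0,1],[0,0,0.9,0,0,0,1],[0,0,0.9,0,0,0,1],[0,0,0.9,0,0,0,1]]])

```text
clock: 28.43
tcp_pos: [0.5405, 0.3598, 0.1253]
tool_rot: [3.141, -0.001, 1.148]
wrist_force: [1.3, 0.1, -2.6]
width: 0.0327
grasp_force: 40.6
```

Emit:
jog_arm(series=[[[0.043,-0.831,0,0,0,0.0086,1],[0.043,-0.831,0,0,0,0.0086,1],[0.043,-0.831,0,0,0,0.0086,1],[0.043,-0.831,0,0,0,0.0086,1],[0.043,-0.831,0,0,0,0.0086,1]]])

```text
clock: 28.85
tcp_pos: [0.5459, 0.2551, 0.1243]
tool_rot: [3.141, -0.001, 1.194]
wrist_force: [1.0, -0.2, -2.8]
width: 0.0329
grasp_force: 40.7
```

Emit:
jog_arm(series=[[[0.043,-0.831,0,0,0,0.0086,1],[0.043,-0.831,0,0,0,0.0086,1],[0.043,-0.831,0,0,0,0.0086,1],[0.043,-0.831,0,0,0,0.0086,1],[0.043,-0.831,0,0,0,0.0086,1]]])

```text
clock: 29.27
tcp_pos: [0.5514, 0.1511, 0.1243]
tool_rot: [3.141, -0.001, 1.238]
wrist_force: [0.6, 0.6, -2.9]
width: 0.0327
grasp_force: 40.6
```

Emit:
jog_arm(series=[[[0.043,-0.831,0,0,0,0.0086,1],[0.043,-0.831,0,0,0,0.0086,1],[0.043,-0.831,0,0,0,0.0086,1],[0.043,-0.831,0,0,0,0.0086,1],[0.043,-0.831,0,0,0,0.0086,1]]])

```text
clock: 29.68
tcp_pos: [0.5568, 0.0471, 0.1243]
tool_rot: [3.141, -0.0, 1.283]
wrist_force: [-0.2, 0.7, -2.7]
width: 0.0327
grasp_force: 40.6
```

Emit:
jog_arm(series=[[[0.043,-0.831,0,0,0,0.0086,1],[0.043,-0.831,0,0,0,0.0086,1],[0.043,-0.831,0,0,0,0.0086,1],[0.043,-0.831,0,0,0,0.0086,1],[0.043,-0.831,0,0,0,0.0086,1]]])

```text
clock: 30.1
tcp_pos: [0.5622, -0.0568, 0.1243]
tool_rot: [3.141, -0.0, 1.328]
wrist_force: [0.4, 1.1, -2.7]
width: 0.033
grasp_force: 40.6
```

Emit:
jog_arm(series=[[[0.043,-0.831,0,0,0,0.0086,1],[0.043,-0.831,0,0,0,0.0086,1],[0.043,-0.831,0,0,0,0.0086,1],[0.043,-0.831,0,0,0,0.0086,1],[0.043,-0.831,0,0,0,0.0086,1]]])

```text
clock: 30.52
tcp_pos: [0.5675, -0.1607, 0.1243]
tool_rot: [3.141, 0.0, 1.373]
wrist_force: [0.2, 0.6, -3.2]
width: 0.0331
grasp_force: 40.6
```

Emit:
jog_arm(series=[[[0.043,-0.831,0,0,0,0.0086,1],[0.043,-0.831,0,0,0,0.0086,1],[0.043,-0.831,0,0,0,0.0086,1],[0.043,-0.831,0,0,0,0.0086,1],[0.043,-0.831,0,0,0,0.0086,1]]])

```text
clock: 30.93
tcp_pos: [0.5729, -0.2646, 0.1242]
tool_rot: [3.141, 0.0, 1.418]
wrist_force: [0.4, 0.2, -3.2]
width: 0.0324
grasp_force: 40.6
```

Emit:
jog_arm(series=[[[0,0,0,0,0,0,1],[0,0,0,0,0,0,1],[0,0,0,0,0,0,1]]])

```text
clock: 31.18
tcp_pos: [0.5728, -0.2632, 0.1238]
tool_rot: [3.141, -0.0, 1.418]
wrist_force: [0.5, 0.9, -2.0]
width: 0.0326
grasp_force: 40.7
```

```bash
python3 -c "
from h import *
held()"
```

```text
tcp [ 0.0003 -0.1069  0.1239] held top face lo/hi [-0.0146 -0.1189  0.1364] [ 0.0161 -0.0915  0.1441] 21
```

Emit:
jog_arm(series=[[[0,-0.05,-0.95,0,0,0,1],[0,0,-0.95,0,0,0,1],[0,0,-0.95,0,0,0,1],[0,0,-0.95,0,0,0,1],[0,0,0,0,0,0,1]]])

```text
clock: 31.65
tcp_pos: [0.5704, -0.2626, 0.0236]
tool_rot: [-3.135, -0.002, 1.419]
wrist_force: [-1.2, 0.5, -3.8]
width: 0.0328
grasp_force: 40.7
```

Emit:
jog_arm(series=[[[0,0,-0.12,0,0,0,1],[0,0,-0.12,0,0,0,1],[0,0,-0.12,0,0,0,1],[0,0,-0.07,0,0,0,1],[0,0,0,0,0,0,1]]])

```text
clock: 32.07
tcp_pos: [0.5736, -0.265, 0.0193]
tool_rot: [3.139, 0.001, 1.418]
wrist_force: [-0.1, 0.6, 1.7]
width: 0.0328
grasp_force: 41.2
```

Emit:
jog_arm(series=[[[0,0,0,0,0,0,0.4],[0,0,0,0,0,0,0.4],[0,0,0,0,0,0,0.4],[0,0,0,0,0,0,0.4]]])

```text
clock: 32.4
tcp_pos: [0.5729, -0.2649, 0.0181]
tool_rot: [3.141, 0.0, 1.418]
wrist_force: [0.1, 0.5, -0.8]
width: 0.0509
grasp_force: 0.0
```

Emit:
jog_arm(series=[[[0,0,0.95,0,0,0,0.4],[0,0,0.95,0,0,0,0.4],[0,0,0.95,0,0,0,0.4],[0,0,0.95,0,0,0,0.4],[0,0,0.95,0,0,0,0.4]]])

```text
clock: 32.82
tcp_pos: [0.5727, -0.2647, 0.1377]
tool_rot: [3.142, 0.0, 1.418]
wrist_force: [0.1, -0.1, -0.1]
width: 0.0513
grasp_force: 0.0
```

Emit:
jog_arm(series=[[[0,0,0.95,0,0,0,0.4],[0,0,0.95,0,0,0,0.4],[0,0,0.95,0,0,0,0.4],[0,0,0.5,0,0,0,0.4],[0,0,0,0,0,0,1]]])

```text
clock: 33.23
tcp_pos: [0.5737, -0.2652, 0.2239]
tool_rot: [3.137, 0.001, 1.418]
wrist_force: [0.1, 0.2, 0.3]
width: 0.0402
grasp_force: 0.0
```

```bash
python3 -c "
from h import *
check()
w=load('wrist'); s=load('scene')
a=cv2.resize(s['img'][140:270,170:310,::-1],(420,390),interpolation=cv2.INTER_CUBIC)
b=cv2.resize(w['img'][:,:,::-1],(380,285)); b=cv2.copyMakeBorder(b,0,105,0,0,0)
cv2.imwrite('pics/s5.png',np.hstack([a,b]))
P=cloud(s);L=loc(P)
for lo,hi,n in((-.2,-.08,'near'),(.04,.2,'far')):
  m=(L[...,2]>.07)&(L[...,0]>lo)&(L[...,0]<hi)&(abs(L[...,1])<.13)&(L[...,2]<.16); q=L[m]
  for y in (-.1,-.03,.03,.1):
    k=q[abs(q[:,1]-y)<.02]
    if len(k)>20: i=k[:,2].argmax(); print(n,y,k[k[:,2]>np.percentile(k[:,2],90)].mean(0).round(4),k[k[:,2]<.08].mean(0).round(4))
"
```

```text
tcp [ 0.5737 -0.2652  0.2239] [3.137e+00 1.000e-03 1.418e+00]
in case [-0.0019 -0.0183  0.0373] [0.0369 0.0326 0.0224] [0.0345 0.0464]
in case [0.0001 0.0233 0.0377] [0.0336 0.0331 0.0219] [0.0421 0.0471]
in case [-0.0022  0.0675  0.037 ] [0.0361 0.0334 0.0219] [0.0311 0.0458]
in case [-0.0002 -0.0622  0.038 ] [0.036  0.0324 0.0236] [0.0312 0.0451]
in case [ 0.     -0.1077  0.0373] [0.0354 0.0348 0.0223] [0.0321 0.0461]
near -0.1 [-0.1384 -0.1008  0.1469] [-0.11   -0.1007  0.0748]
near -0.03 [-0.1386 -0.0298  0.1469] [-0.1099 -0.0295  0.0749]
near 0.03 [-0.1379  0.029   0.147 ] [-0.1099  0.0306  0.0747]
near 0.1 [-0.1379  0.1     0.147 ] [-0.1094  0.1012  0.0746]
far -0.1 [ 0.0845 -0.1044  0.1243] [ 0.0659 -0.0967  0.0736]
far -0.03 [ 0.0852 -0.0344  0.1243] [ 0.0659 -0.0355  0.0733]
far 0.03 [0.0852 0.0331 0.124 ] [0.0664 0.025  0.0742]
far 0.1 [0.0859 0.0911 0.1246] [0.0671 0.1005 0.0756]
```

View pics/s5.png

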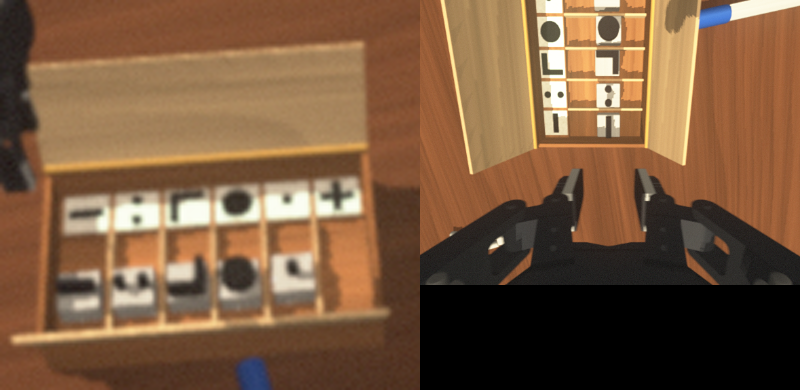

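All five stakes stand in their slots: bar, twin, angle, round and pin, each beside its matching label. Both flaps lean outward at about 1.93 rad. Next I'll move the closed fingers behind the far flap.

Emit:
jog_arm(series=[[[0.827,0.607,0,0,0,0,1],[0.827,0.607,0,0,0,0,1],[0.827,0.607,0,0,0,0,1],[0.827,0.607,0,0,0,0,1],[0.827,0.607,0,0,0,0,1]]])

```text
clock: 33.75
tcp_pos: [0.6766, -0.188, 0.2182]
tool_rot: [-3.139, -0.0, 1.418]
wrist_force: [0.8, -0.8, 0.1]
width: -0.0002
grasp_force: 0.0
```

Emit:
jog_arm(series=[[[0.827,0.607,0,0,0,0,1],[0,0,-0.6,0,0,0,1],[0,0,-0.6,0,0,0,1],[0,0,0,0,0,0,1],[0,0,0,0,0,0,1]]])

```text
clock: 34.17
tcp_pos: [0.696, -0.1735, 0.188]
tool_rot: [-3.137, -0.0, 1.418]
wrist_force: [0.2, 0.0, -0.6]
width: 0.0
grasp_force: 0.0
```

```bash
python3 -c "
from h import *
o=bot.get_obs(); print(loc(o['tcp_pos']),o['tool_rot'],o['joints'].round(2))
s=snap('scene'); cv2.imwrite('pics/s6.png',cv2.resize(s['img'][60:300,130:410,::-1],None,fx=2.4,fy=2.4))
"
```

```text
[0.1081884  0.00047342 0.18795207] [-3.13747257e+00 -3.10350475e-04  1.41802865e+00] [-0.24  0.52  0.62  1.68 -0.    1.48]
```

View pics/s6.png

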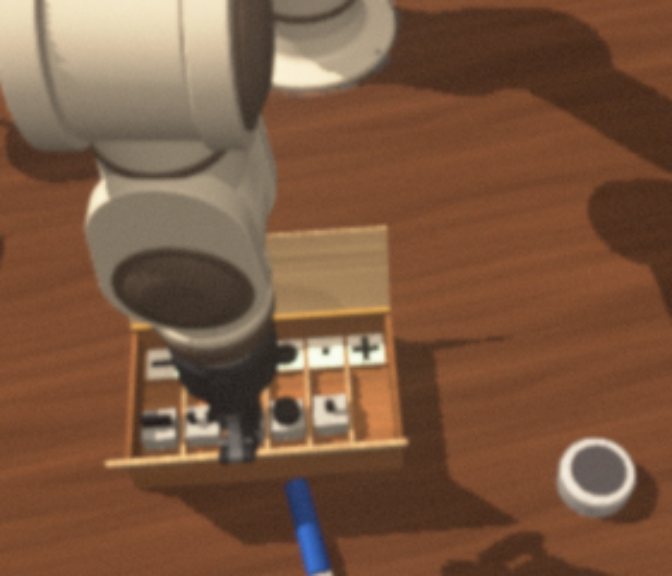

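Emit:
jog_arm(series=[[[0.12,-0.02,-0.5,0,0,0,1],[0,0,-0.7,0,0,0,1],[0,0,-0.7,0,0,0,1],[0,0,0,0,0,0,1]]])

```text
clock: 34.55
tcp_pos: [0.6987, -0.1743, 0.1389]
tool_rot: [-3.137, -0.0, 1.418]
wrist_force: [-0.6, 0.2, -1.2]
width: -0.0002
grasp_force: 0.0
```

Emit:
jog_arm(series=[[[0,0,-0.4,0,0,0,1],[0,0,-0.4,0,0,0,1],[0,0,-0.4,0,0,0,1],[0,0,0,0,0,0,1]]])

```text
clock: 34.88
tcp_pos: [0.6992, -0.1741, 0.1105]
tool_rot: [-3.139, -0.0, 1.418]
wrist_force: [-0.3, -0.4, -0.9]
width: 0.0001
grasp_force: 0.0
```

Emit:
jog_arm(series=[[[-0.326,0.051,0,0,0,0,1],[-0.326,0.051,0,0,0,0,1],[-0.405,0.063,0.08,0,0,0,1],[-0.405,0.063,0.08,0,0,0,1]]])

```text
clock: 35.22
tcp_pos: [0.6637, -0.1686, 0.1179]
tool_rot: [3.139, 0.0, 1.418]
wrist_force: [1.2, 0.3, 0.1]
width: -0.0002
grasp_force: 0.4
```

Emit:
jog_arm(series=[[[-0.425,0.066,-0.08,0,0,0,1],[-0.425,0.066,-0.08,0,0,0,1],[-0.375,0.0585,-0.21,0,0,0,1],[-0.375,0.0585,-0.21,0,0,0,1]]])

```text
clock: 35.55
tcp_pos: [0.6234, -0.1623, 0.1032]
tool_rot: [3.14, 0.0, 1.418]
wrist_force: [0.6, -0.6, 0.7]
width: -0.0003
grasp_force: 0.5
```

Emit:
jog_arm(series=[[[-0.267,0.042,-0.33,0,0,0,1],[-0.267,0.042,-0.33,0,0,0,1],[0,0,0,0,0,0,1]]])

```text
clock: 35.8
tcp_pos: [0.6087, -0.1599, 0.085]
tool_rot: [-3.14, -0.0, 1.418]
wrist_force: [-0.7, -1.1, 0.1]
width: -0.0001
grasp_force: 0.0
```

```bash
cat >> h.py <<'E'
def flaps():
    print('tcp',loc(bot.get_obs()['tcp_pos']).round(4))
    for n in('scene','top'):
        s=snap(n); L=loc(cloud(s))
        for y in(-.12,-.06,.05,.09,.12):
            k=L[(abs(L[...,1]-y)<.008)&(L[...,0]>-.16)&(L[...,0]<.11)&(L[...,2]>.047)&(L[...,2]<.16)]
            if len(k): 
                b=np.round(np.arange(-.15,.11,.02),3); print(n,y,[(float(x),round(float(np.median(k[abs(k[:,0]-x)<.006,2])),3)) for x in b if (abs(k[:,0]-x)<.006).sum()>2])
E
python3 -c "
from h import *
flaps()"
```

```text
tcp [0.0199 0.0004 0.085 ]
scene -0.12 [(-0.13, 0.126), (-0.11, 0.075), (-0.01, 0.096), (0.01, 0.086), (0.03, 0.073), (0.05, 0.059)]
scene -0.06 [(-0.01, 0.095), (0.01, 0.086), (0.03, 0.073), (0.05, 0.059)]
scene 0.05 [(-0.13, 0.127), (-0.11, 0.077), (-0.01, 0.096), (0.01, 0.086), (0.03, 0.073), (0.05, 0.059)]
scene 0.09 [(-0.13, 0.126), (-0.11, 0.077), (-0.01, 0.097), (0.01, 0.086), (0.03, 0.073), (0.05, 0.059)]
scene 0.12 [(-0.13, 0.129), (-0.11, 0.077), (-0.01, 0.097), (0.01, 0.086), (0.03, 0.072), (0.05, 0.058)]
top -0.12 [(-0.13, 0.13), (-0.11, 0.079), (-0.01, 0.095), (0.01, 0.086), (0.03, 0.072), (0.05, 0.062)]
top 0.09 [(-0.13, 0.132), (-0.11, 0.08), (-0.01, 0.094), (0.01, 0.087), (0.03, 0.072), (0.05, 0.059)]
top 0.12 [(-0.13, 0.133), (-0.11, 0.078), (-0.01, 0.095), (0.01, 0.086), (0.03, 0.073), (0.05, 0.06)]
```

Emit:
jog_arm(series=[[[-0.16,0.025,-0.3,0,0,0,1],[-0.16,0.025,-0.3,0,0,0,1],[-0.08,0.012,-0.2,0,0,0,1],[-0.04,0.006,-0.1,0,0,0,1],[0,0,0,0,0,0,1]]])

```text
clock: 36.32
tcp_pos: [0.5983, -0.1584, 0.0622]
tool_rot: [-3.14, -0.0, 1.418]
wrist_force: [-0.7, -0.7, 0.0]
width: 0.0001
grasp_force: 0.0
```

Emit:
jog_arm(series=[[[0,0,-0.1,0,0,0,1],[0,0,-0.1,0,0,0,1],[0,0,0,0,0,0,1]]])

```text
clock: 36.57
tcp_pos: [0.5989, -0.1585, 0.0578]
tool_rot: [-3.141, -0.0, 1.418]
wrist_force: [-0.4, 0.4, 0.1]
width: -0.0
grasp_force: 0.0
```

```bash
python3 -c "
from h import *
flaps()"
```

```text
tcp [0.0099 0.0004 0.0578]
scene -0.12 [(-0.13, 0.126), (-0.11, 0.076), (-0.01, 0.058), (0.01, 0.058), (0.03, 0.057), (0.05, 0.056)]
scene -0.06 [(-0.01, 0.058), (0.01, 0.057), (0.03, 0.057), (0.05, 0.056)]
scene 0.05 [(-0.13, 0.128), (-0.11, 0.078), (-0.01, 0.058), (0.01, 0.058), (0.03, 0.057), (0.05, 0.056)]
scene 0.09 [(-0.13, 0.127), (-0.11, 0.077), (-0.01, 0.059), (0.01, 0.057), (0.03, 0.057), (0.05, 0.056)]
scene 0.12 [(-0.13, 0.128), (-0.11, 0.077), (-0.01, 0.059), (0.01, 0.058), (0.03, 0.058), (0.05, 0.057)]
top -0.12 [(-0.13, 0.13), (-0.11, 0.081), (-0.01, 0.058), (0.01, 0.057), (0.03, 0.055), (0.05, 0.055)]
top 0.09 [(-0.13, 0.132), (-0.11, 0.081), (-0.01, 0.057), (0.01, 0.056), (0.03, 0.055), (0.05, 0.055)]
top 0.12 [(-0.13, 0.132), (-0.11, 0.083), (-0.01, 0.057), (0.01, 0.056), (0.03, 0.056), (0.05, 0.055)]
```

Emit:
jog_arm(series=[[[0,0,-0.06,0,0,0,1],[0,0,-0.06,0,0,0,1],[0,0,0,0,0,0,1],[0,0,0,0,0,0,1],[0,0,0,0,0,0,1]]])

```text
clock: 37.08
tcp_pos: [0.5992, -0.1585, 0.0561]
tool_rot: [3.141, 0.0, 1.418]
wrist_force: [-0.7, 1.1, 5.4]
width: -0.0003
grasp_force: 2.6
```

Emit:
jog_arm(series=[[[0,0,0.9,0,0,0,1],[0,0,0.9,0,0,0,1],[0,0,0.9,0,0,0,1],[0,0,0.9,0,0,0,1],[0,0,0.9,0,0,0,1]]])

```text
clock: 37.5
tcp_pos: [0.5989, -0.1585, 0.1689]
tool_rot: [3.141, 0.0, 1.418]
wrist_force: [0.3, -0.6, 0.3]
width: -0.0003
grasp_force: 0.0
```

Emit:
jog_arm(series=[[[-0.9,0.14,0.9,0,0,0,1],[-0.9,0.14,0,0,0,0,1],[-0.9,0.14,0,0,0,0,1],[-0.9,0.14,0,0,0,0,1],[-0.9,0.14,0,0,0,0,1]]])

```text
clock: 37.92
tcp_pos: [0.4855, -0.1408, 0.1902]
tool_rot: [3.141, 0.0, 1.418]
wrist_force: [0.0, -0.0, -0.4]
width: 0.0003
grasp_force: 0.0
```

Emit:
jog_arm(series=[[[-0.9,0.14,0,0,0,0,1],[-0.9,0.14,0,0,0,0,1],[-0.9,0.14,0,0,0,0,1],[0,0,0,0,0,0,1],[0,0,0,0,0,0,1]]])

```text
clock: 38.33
tcp_pos: [0.4186, -0.1305, 0.1909]
tool_rot: [3.14, 0.0, 1.418]
wrist_force: [0.8, -0.3, -0.0]
width: 0.0001
grasp_force: 0.0
```

```bash
python3 -c "
from h import *
flaps()"
```

```text
tcp [-0.1724  0.0003  0.1909]
scene -0.12 [(-0.13, 0.127), (-0.11, 0.075), (-0.01, 0.057), (0.01, 0.057), (0.03, 0.057), (0.05, 0.055)]
scene -0.06 [(-0.13, 0.127), (-0.11, 0.076), (-0.01, 0.057), (0.01, 0.057), (0.03, 0.057), (0.05, 0.056)]
scene 0.05 [(-0.13, 0.129), (-0.11, 0.078), (-0.01, 0.056), (0.01, 0.056), (0.03, 0.057), (0.05, 0.056)]
scene 0.09 [(-0.13, 0.126), (-0.11, 0.077), (-0.01, 0.057), (0.01, 0.056), (0.03, 0.057), (0.05, 0.056)]
scene 0.12 [(-0.13, 0.129), (-0.11, 0.077), (-0.01, 0.057), (0.01, 0.057), (0.03, 0.057), (0.05, 0.056)]
top -0.12 [(-0.01, 0.056), (0.01, 0.055), (0.03, 0.056), (0.05, 0.056)]
top -0.06 [(0.01, 0.055), (0.03, 0.055), (0.05, 0.056)]
top 0.05 [(-0.01, 0.056), (0.01, 0.055), (0.03, 0.055), (0.05, 0.054)]
top 0.09 [(-0.13, 0.134), (-0.11, 0.081), (-0.01, 0.056), (0.01, 0.055), (0.03, 0.055), (0.05, 0.055)]
top 0.12 [(-0.13, 0.131), (-0.11, 0.08), (-0.01, 0.055), (0.01, 0.055), (0.03, 0.055), (0.05, 0.055)]
```

Emit:
jog_arm(series=[[[0,0,-0.86,0,0,0,1],[0,0,-0.86,0,0,0,1],[0,0,-0.86,0,0,0,1],[0,0,0,0,0,0,1]]])

```text
clock: 38.77
tcp_pos: [0.4179, -0.13, 0.1217]
tool_rot: [-3.136, -0.001, 1.418]
wrist_force: [-0.4, 0.8, -0.8]
width: 0.0002
grasp_force: 0.0
```

Emit:
jog_arm(series=[[[0.502,-0.078,0.1,0,0,0,1],[0.502,-0.078,0.1,0,0,0,1],[0.543,-0.085,0.1,0,0,0,1],[0.543,-0.085,0.1,0,0,0,1]]])

```text
clock: 39.1
tcp_pos: [0.4724, -0.1388, 0.1368]
tool_rot: [3.141, 0.0, 1.418]
wrist_force: [-1.2, 0.9, -1.3]
width: 0.0
grasp_force: 0.5
```

Emit:
jog_arm(series=[[[0.543,-0.085,-0.1,0,0,0,1],[0.543,-0.085,-0.1,0,0,0,1],[0.474,-0.074,-0.28,0,0,0,1],[0.474,-0.074,-0.28,0,0,0,1]]])

```text
clock: 39.43
tcp_pos: [0.5237, -0.1469, 0.1177]
tool_rot: [3.141, 0.0, 1.418]
wrist_force: [0.3, 0.4, 1.8]
width: -0.0001
grasp_force: 0.5
```

Emit:
jog_arm(series=[[[0.356,-0.055,-0.42,0,0,0,1],[0.356,-0.055,-0.42,0,0,0,1],[0.158,-0.025,-0.38,0,0,0,1],[0.158,-0.025,-0.38,0,0,0,1],[0,0,0,0,0,0,1]]])

```text
clock: 39.85
tcp_pos: [0.5471, -0.1503, 0.0741]
tool_rot: [-3.138, -0.0, 1.418]
wrist_force: [-0.6, 0.0, -0.4]
width: 0.0
grasp_force: 0.0
```

Emit:
jog_arm(series=[[[0.04,-0.006,-0.24,0,0,0,1],[0.04,-0.006,-0.2,0,0,0,1],[0,0,-0.06,0,0,0,1],[0,0,0,0,0,0,1]]])

```text
clock: 40.18
tcp_pos: [0.5495, -0.1509, 0.0641]
tool_rot: [-3.141, -0.0, 1.418]
wrist_force: [0.1, -0.2, -0.2]
width: 0.0
grasp_force: 0.0
```

```bash
python3 -c "
from h import *
flaps()"
```

```text
tcp [-0.04    0.0003  0.0641]
scene -0.12 [(-0.09, 0.063), (-0.07, 0.064), (-0.05, 0.063), (-0.03, 0.065), (-0.01, 0.064), (0.01, 0.057), (0.03, 0.057), (0.05, 0.056)]
scene -0.06 [(-0.09, 0.062), (-0.07, 0.063), (-0.05, 0.064), (-0.03, 0.065), (-0.01, 0.064), (0.01, 0.057), (0.03, 0.056), (0.05, 0.055)]
scene 0.05 [(-0.09, 0.062), (-0.07, 0.063), (-0.05, 0.064), (-0.03, 0.065), (-0.01, 0.064), (0.01, 0.057), (0.03, 0.057), (0.05, 0.056)]
scene 0.09 [(-0.09, 0.063), (-0.07, 0.063), (-0.05, 0.063), (-0.03, 0.065), (-0.01, 0.064), (0.01, 0.056), (0.03, 0.057), (0.05, 0.056)]
scene 0.12 [(-0.09, 0.063), (-0.07, 0.064), (-0.05, 0.063), (-0.03, 0.065), (-0.01, 0.065), (0.01, 0.056), (0.03, 0.057), (0.05, 0.056)]
top -0.12 [(-0.09, 0.06), (-0.07, 0.062), (-0.05, 0.062), (-0.03, 0.063), (-0.01, 0.064)]
top 0.05 [(0.01, 0.056), (0.03, 0.055)]
top 0.09 [(-0.09, 0.06), (-0.07, 0.061), (-0.05, 0.061), (-0.03, 0.063), (-0.01, 0.063), (0.01, 0.055), (0.03, 0.055), (0.05, 0.055)]
top 0.12 [(-0.09, 0.061), (-0.07, 0.061), (-0.05, 0.062), (-0.03, 0.063), (-0.01, 0.065), (0.01, 0.055), (0.03, 0.055), (0.05, 0.055)]
```

Nearly flat. Press 2–3 mm more, then lift well clear and check.

Emit:
jog_arm(series=[[[0,0,-0.08,0,0,0,1],[0,0,-0.08,0,0,0,1],[0,0,0,0,0,0,1],[0,0,0,0,0,0,1],[0,0,0,0,0,0,1]]])

```text
clock: 40.7
tcp_pos: [0.5501, -0.151, 0.061]
tool_rot: [3.14, 0.0, 1.418]
wrist_force: [-0.9, -0.2, 5.6]
width: -0.0001
grasp_force: 2.8
```

Emit:
jog_arm(series=[[[0,0,0.9,0,0,0,1],[0,0,0.9,0,0,0,1],[0,0,0.9,0,0,0,1],[0,0,0.9,0,0,0,1],[0,0,0.9,0,0,0,1]]])

```text
clock: 41.12
tcp_pos: [0.5496, -0.1508, 0.1737]
tool_rot: [-3.141, -0.0, 1.418]
wrist_force: [0.7, -0.8, -0.2]
width: 0.0001
grasp_force: 0.0
```

Emit:
jog_arm(series=[[[-0.5,0.5,0.5,0,0,0,1],[-0.5,0.5,0.5,0,0,0,1],[-0.5,0.8,0,0,0,0,1],[0,0.8,0,0,0,0,1],[0,0,0,0,0,0,1]]])

```text
clock: 41.53
tcp_pos: [0.5119, -0.0837, 0.1984]
tool_rot: [3.141, -0.001, 1.42]
wrist_force: [-0.1, -0.6, 0.5]
width: 0.0
grasp_force: 0.0
```

```bash
python3 -c "
from h import *
flaps()
s=load('scene'); cv2.imwrite('pics/s9.png',cv2.resize(s['img'][100:400,100:430,::-1],None,fx=1.9,fy=1.9))"
```

```text
tcp [-0.0875  0.0609  0.1984]
scene -0.12 [(-0.09, 0.062), (-0.07, 0.062), (-0.05, 0.061), (-0.03, 0.062), (-0.01, 0.062), (0.01, 0.057), (0.03, 0.056), (0.05, 0.056)]
scene -0.06 [(-0.09, 0.062), (-0.07, 0.061), (-0.05, 0.062), (-0.03, 0.062), (-0.01, 0.061), (0.01, 0.056), (0.03, 0.056), (0.05, 0.056)]
scene 0.05 [(-0.09, 0.061), (-0.07, 0.063), (-0.05, 0.062), (-0.03, 0.062), (-0.01, 0.062), (0.01, 0.057), (0.03, 0.056), (0.05, 0.056)]
scene 0.09 [(-0.09, 0.062), (-0.07, 0.062), (-0.05, 0.063), (-0.03, 0.062), (-0.01, 0.061), (0.01, 0.057), (0.03, 0.056), (0.05, 0.056)]
scene 0.12 [(-0.09, 0.062), (-0.07, 0.062), (-0.05, 0.062), (-0.03, 0.062), (-0.01, 0.061), (0.01, 0.057), (0.03, 0.056), (0.05, 0.056)]
top -0.12 [(-0.09, 0.061), (-0.07, 0.06), (-0.05, 0.06), (-0.03, 0.06), (-0.01, 0.06), (0.01, 0.055), (0.03, 0.055), (0.05, 0.055)]
top -0.06 [(-0.09, 0.06), (-0.07, 0.061), (-0.05, 0.061), (-0.03, 0.059), (-0.01, 0.06), (0.01, 0.056)]
```

View pics/s9.png

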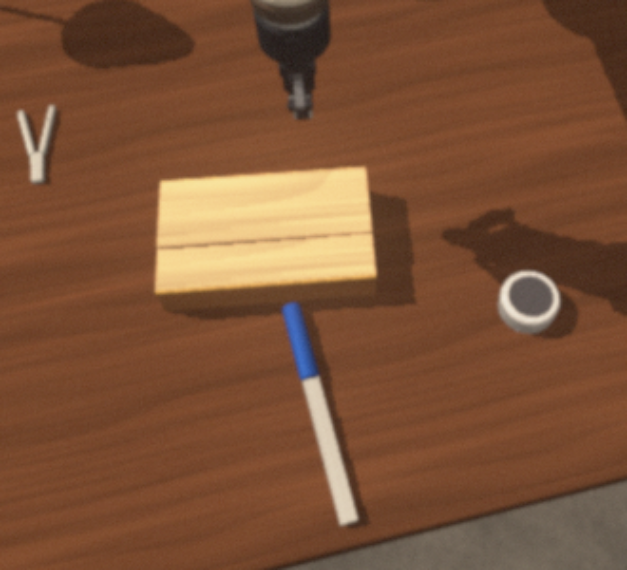

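The picture shows both flaps flat, the near one over the far one, and the tin, file and pliers in place. The gripper is clear, so I'm handing in.

```bash
python3 -c "
from rig import bot
print(bot.hand_in())"
```

```text
the job is handed in; nothing more can be done
None
```

The job is handed in with no verdict returned: all five stakes present (pin, angle, twin, round, bar; no cross) stood in their own slots when last seen before closing. The far flap is down flat with the near flap over it, and the tin, file and pliers were not touched.

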